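# Set up the vial shaker

### The arm

A 6-joint arm with a two-finger parallel gripper is mounted at the origin on a cart in front of the work surface, level with it; the furniture and walls round the work are solid. World frame = base frame: x ahead of the robot, y to its left, z up, the work surface at z = 0. Lengths are in m, angles in degrees, forces in N, time in s.
With the tool pointing down it reaches from about 0.25 to 0.725 m from the base axis. Payload 9.7 kg.
Tool frame: the origin (TCP) lies on the mounting face of the last link; the fingertips stand 173 mm ahead of it and the grasp point (between the pads) lies 155 mm ahead of it; z points along the fingers, y is the line along which they close (so a half turn about z gives the same grasp; the last joint's range is limited). The gripper opens to 85 mm and grips with 20 to 120 N. Pads are 22 mm wide; open, the fingers measure 114 mm over their backs; the gripper's body (76 mm by 85 mm) begins 54 mm behind the grasp point. The pads swing forward as they close: fully open they stand 13 mm farther back than shut.
Start: joints at [68.984, 4.979, 10.078, 95.1, 0, 90], TCP at [0.197, 0.513, 0.405] pointing down, gripper open.
Joint ranges: [-179.16, 179.16], [-48.56, 103.87], [-65.8, 70.77], [-126.05, 130.52], [-82.76, 87.17], [-180, 180]. Speed limits (degrees/s): [127.2, 127.2, 147.25, 180, 180, 180].

### API

Orientations are given as [roll, pitch, yaw] about the fixed x, y, z axes, in that order (R = Rz(yaw) Ry(pitch) Rx(roll)).
In Python, from workcell import bot, camera, camera_model, outline_of, pinpoint gives the robot as it stands.
- The arm moves only by the tool move_arm, never from a script. Its arguments are lists of equal length, an entry for each row: "jaw": the closure, from 0 (fully open) to 1 (shut); "delta_pos": the shift along the world's x, y, z in m, a list of three; "yaw": the turn about the world's z in rad. In form: {"jaw": [jaw, ...], "delta_pos": [[dx, dy, dz], ...], "yaw": [yaw, ...]}. A call has 1 to 10 rows; each row shifts and turns the commanded pose from where the row before left it; what a row does not reach is not made up. A row lasts 1/12 s, in which the tool goes at most 41.7 mm and 7.16 degrees, less where a joint would pass 70% of its speed; a pose out of reach is approached as far as the arm can. A call with a gripper value outside its range is refused whole. The fingers move at their own pace and stop on an object; "force" is the grip in N (left out, the last holds). Time passes only in rows, so rows that do not move let the fingers close. It gives the time, the measured TCP pose, the force, the opening and the grip force at its end, in the units of the state.
- bot.get_obs(): the state, without advancing time (a new reading comes with each control period).
- camera(name): name is "scene" or "top"; returns the picture (480x640x3 uint8, red, green, blue); there is no depth.
- camera_model(name): a dict with "fx", "fy", "cx", "cy" (pixels), "k1" (the pictures are not rectified: a ray, as slopes to the right and down, at radius r is drawn at 1 + k1 r^2 times it, then the intrinsics apply), "R" (3x3) and "t" (3): a world point X has camera coordinates R X + t. Camera axes: x right, y down, z forward; pixel columns grow to the right and rows downward; lengths in m; the calibration is good to about 2 mm. A picture is of the moment at which its call begins. camera_model takes no time and is no camera call.
- bot.job_done(): hands the job in; it is judged then, once.
Trained networks look in the newest picture that a camera, given by its name, has taken for a name from the list of things; names that differ only in an ending like _2 or _b are one class to them, and where a whole thing is asked for, a point or a joint stands for the part that bears it (a point fixed in the world has none). Each returns a list of dicts, best first, with "confidence" (0 to 1); they miss things now and then, are a little off and sometimes report something else, mostly with a low value. They report only what shows in the picture. A call takes as long as a camera call.
- outline_of(camera, thing): "mask" (480x640 bool, what is visible of it) and "xy" ([column, row] in pixels, amid what is visible of it).
- pinpoint(camera, thing): "xy" ([column, row] in pixels: a listed point, or the origin of a listed thing).
The state is a dict: "time": time; "q": joint angles; "qd": joint speeds; "joint_efforts": joint torques, N m; "ee_pos": TCP position; "tcp_rot": TCP orientation; "wrist_force": force on the tool from outside, world axes, zero at the start; "torque": the same for the moment, N m; "opening": finger opening in m; "grasp_force": force on a finger pad.
Only numpy, scipy, OpenCV 4.12 (cv2) and the standard library are available. Lean on these libraries where they do the work, as an engineer would, in place of code of your own. Each camera call takes 0.05 s, during which the arm holds its last target. There are 200 camera calls.

### The job

Get the vial shaker ready and start it: push the blue vial block squarely home against both stop rails of the platform, then swing both turnbuttons fully round onto the block's foot so that it cannot shift. Then stand every orange-capped vial from the bench upright in a bore of the block, pushed right down, one to a bore. Only when all this is done press the green start button right down and let it go, and leave the other things on the bench where they are.

Things in the scene. Friction and masses are not known exactly. Their poses are not given: they have to be found in the camera images.
- shaker: White orbital shaker, fixed on the bench, 240 (x) x 244 (y) mm, turned by up to 0.15 rad; origin under its centre at bench height, x away from the robot, y left, z up. Aluminium platform at x -62..120, y -119..119 mm, its top 66 mm above the bench. Control strip in front (x -112..-71), 51 mm above the bench, with display, start button and a black dial (not used) at (-91.5, -78), 18 mm tall.
- nest (a point): On the platform top, axes as the shaker's: where the centre of the block's underside lies when its foot touches both stop rails; shaker frame (45, 25, 66) mm. The dark rails are 14 mm wide and stand 14 mm above the platform; stop faces at shaker x = 100 (far rail, y -42..114) and y = 100 (left rail, x -14..100).
- block: Blue aluminium vial block, loose, 0.6 to 0.9 kg, askew on the platform, 10 to 30 mm short of each rail; origin under its centre, axes as the shaker's when home. Upper part 94 (x) x 134 (y) mm, top 38 mm above its underside; round it a foot flange 6 mm thick, 8 mm wide (110 x 150 over all). Push it at the middle of its front wall to +x and of its right wall to +y, 15 to 35 mm above the platform.
- block_top (a point): Centre of the block's top, 38 mm above its underside, axes as the block's. Six round bores open here, 32 mm wide, 28 mm deep (no chamfer to speak of), at x = -26 and +26, y = -46, 0 and +46 mm.
- latch_front (a joint): Turnbutton at the front of the platform: 0 = open (arm points to shaker -y), 1.57 = closed, at its end stop (arm points to +x over the foot, nose 1.5 mm from the block's front wall). Closes counterclockwise seen from above; stays where left (friction 0.06 N m). Starts at 0 to 0.3. If the block is not home the nose runs against it.
- latch_front_grip (a point): Middle of the red wing grip on the front turnbutton's axis, shaker frame (-50, -25, 93) mm. The wing is 32 mm long (along the arm), 10 mm thick, from 82 to 104 mm above the bench. The steel arm under it, 14 mm wide and 46.5 mm long from the axis to its rounded nose, lies 74 to 82 mm above the bench.
- latch_right (a joint): Turnbutton at the right of the platform: 0 = open (arm points to shaker -x), 1.57 = closed, at its end stop (arm points to +y, over the foot, its nose 1.5 mm from the block's right wall). Closes clockwise seen from above; otherwise like latch_front.
- latch_right_grip (a point): Middle of the red wing grip on the right turnbutton's axis, shaker frame (14, -100, 93) mm; like latch_front's, but the arm is 56.5 mm long.
- start (a joint): Green spring button on the control strip, pressed straight down: 0 = up, 0.006 = right down, about 4 N.
- start_top (a point): Centre of the top of the green button, shaker frame (-91.5, 12, 68.5) mm; button 22 mm wide in a grey collar.
- vial_0: Vial with an orange cap, 55 mm tall; body 28 mm wide up to 44 mm, cap 22 mm wide above; 30 g; stands on the bench to the left of the shaker, origin at the centre of its underside, z up. Three to five of the five vials are there (absent ones read None). In a bore its top 27 mm stand above the block.
- vial_1: Vial with an orange cap, 55 mm tall; body 28 mm wide up to 44 mm, cap 22 mm wide above; 30 g; stands on the bench to the left of the shaker, origin at the centre of its underside, z up. Three to five of the five vials are there (absent ones read None). In a bore its top 27 mm stand above the block.
- vial_2: Vial with an orange cap, 55 mm tall; body 28 mm wide up to 44 mm, cap 22 mm wide above; 30 g; stands on the bench to the left of the shaker, origin at the centre of its underside, z up. Three to five of the five vials are there (absent ones read None). In a bore its top 27 mm stand above the block.
- vial_3: Vial with an orange cap, 55 mm tall; body 28 mm wide up to 44 mm, cap 22 mm wide above; 30 g; stands on the bench to the left of the shaker, origin at the centre of its underside, z up. Three to five of the five vials are there (absent ones read None). In a bore its top 27 mm stand above the block.
- vial_4: Vial with an orange cap, 55 mm tall; body 28 mm wide up to 44 mm, cap 22 mm wide above; 30 g; stands on the bench to the left of the shaker, origin at the centre of its underside, z up. Three to five of the five vials are there (absent ones read None). In a bore its top 27 mm stand above the block.
- beaker: Glass beaker 51 x 54 x 68 mm to the right of the shaker, origin under its centre; leave alone.
- tub: White tub with red lid, 44 x 44 x 74 mm, to the right of the shaker, origin under its centre; leave alone.
- amber_2: Small amber bottle with black cap, 40 x 41 x 70 mm, behind the vials, origin under its centre; leave alone.

How it is judged:
By the outcome, as a careful person would: the job done as asked, in the order asked, and still so for the second after the job is handed in, with the robot touching nothing.
Of vial_0, vial_1, vial_2, vial_3, vial_4 only 3 to 5 are there at a start; the rules pass over those that are not, and their reading is None.
At some moment in a run one of block may be knocked a few centimetres aside while the robot is not near it.
It also fails if it takes over 210 s, if anything falls off the work surface, if the arm or the gripper's body presses on something with over 40 N, if the wrist force passes 120 N, or if a joint passes its speed limit or range.

## Working session

There is one attempt and no reset: what is moved stays moved. The work goes in short steps, Python scripts to look and compute and a tool call to move; the robot and the scene stay as the last step left them, time stands still between calls to the robot, and variables do not carry over. Pictures are saved under pics/ and viewed, at most 14 in all, crops included, and the job is handed in when it is done.

Besides the shell and the picture viewer there is one more tool, called after "Emit:" as name(argument=value, ...) on one line, values as JSON. move_arm: Moves the arm, as the interface text tells. Its arguments: {"type":"object","properties":{"jaw":{"type":"array"},"delta_pos":{"type":"array"},"yaw":{"type":"array"},"force":{"type":"number"}},"required":["jaw","delta_pos","yaw"]}

```bash
ls; mkdir -p pics; python3 - <<'E'
from workcell import bot, camera, camera_model
import cv2,numpy as np
print(bot.get_obs())
for n in ("scene","top"):
    cv2.imwrite(f"pics/{n}0.png",camera(n)[:,:,::-1]); print(n,camera_model(n))
E
```

```text
pics
{'time': 0.0, 'q': array([6.89860718e+01, 5.01375893e+00, 1.00341722e+01, 9.50994284e+01,
       4.01516646e-04, 9.00012911e+01]), 'qd': array([ 0.00616447,  0.0446469 , -0.04816638, -0.04311213,  0.13155017,
        0.10318423]), 'joint_efforts': array([-1.99059614e-03, -5.20383453e+01,  4.64807332e+01,  1.61991525e-02,
       -8.95467406e-05,  1.96096016e-05]), 'ee_pos': array([0.19723085, 0.51343302, 0.40395487]), 'tcp_rot': array([-1.79920985e+02, -3.99735727e-04,  1.58984780e+02]), 'wrist_force': array([-0.06536732,  0.39803273,  0.41424233]), 'torque': array([ 0.01093709, -0.01990682,  0.0025892 ]), 'grasp_force': 0.0, 'opening': 0.08561886211849158}
scene {'fx': 611.1409345242957, 'fy': 611.1409345242957, 'cx': 322.7486736153382, 'cy': 244.99280292169217, 'k1': -0.015402372383504245, 'R': array([[ 0.79514267, -0.60610058,  0.01975422],
       [-0.41511874, -0.5677624 , -0.71086024],
       [ 0.44206851,  0.55703496, -0.70305582]]), 't': array([-0.48624044,  0.29988041,  1.22636431])}
top {'fx': 511.51397327315385, 'fy': 511.51397327315385, 'cx': 321.20972076901404, 'cy': 233.75799324958922, 'k1': 0.009101848613033533, 'R': array([[-2.59079584e-02, -9.99664186e-01,  5.41308241e-04],
       [-8.55554584e-01,  2.18930331e-02, -5.17249503e-01],
       [ 5.17063952e-01, -1.38639973e-02, -8.55834481e-01]]), 't': array([-0.00906548,  0.50801434,  1.15862758])}
```

View pics/scene0.png

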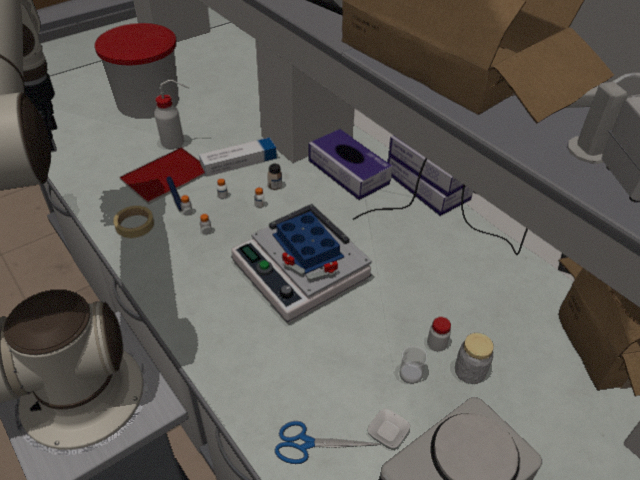

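View pics/top0.png

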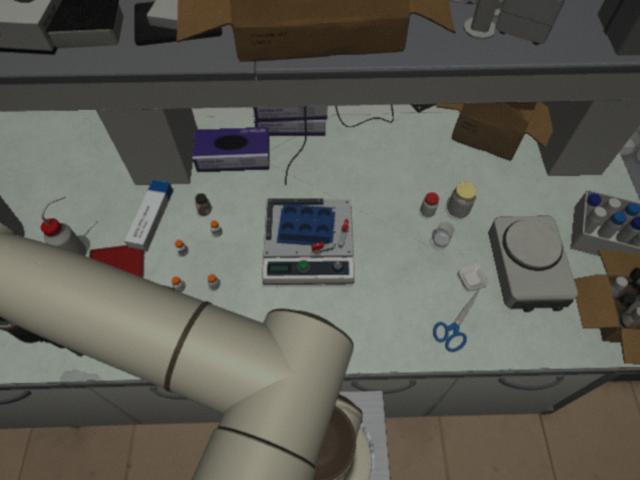

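```bash
cat > h.py <<'E'
import numpy as np, cv2
from scipy.optimize import least_squares
from workcell import bot, camera, camera_model, outline_of, pinpoint
CM={n:camera_model(n) for n in("scene","top")}
def proj(n,X):
    m=CM[n]; c=np.atleast_2d(X)@m["R"].T+m["t"]; s=c[:,:2]/c[:,2:]
    s=s*(1+m["k1"]*(s**2).sum(1,keepdims=True)); return s*[m["fx"],m["fy"]]+[m["cx"],m["cy"]]
def tri(obs):  # {cam:xy} -> X, rms px
    f=lambda X:np.concatenate([(proj(n,X)[0]-u) for n,u in obs.items()])
    r=least_squares(f,[.5,0.1,.05]); return r.x,np.sqrt(np.mean(r.fun**2))
def onz(n,u,z): # point on the plane z
    r=least_squares(lambda p:proj(n,[p[0],p[1],z])[0]-u,[.5,.1]); return r.x
def frame(p,L): # p=x,y,yaw ; L local points
    c,s=np.cos(p[2]),np.sin(p[2]); L=np.atleast_2d(L); 
    return np.c_[p[0]+c*L[:,0]-s*L[:,1],p[1]+s*L[:,0]+c*L[:,1],L[:,2]]
def shot(name=None):
    im={n:camera(n) for n in CM}
    if name: [cv2.imwrite(f"pics/{name}_{n}.png",im[n][:,:,::-1]) for n in im]
    return im
SH={"shaker":(0,0,0),"nest":(.045,.025,.066),"latch_front_grip":(-.05,-.025,.093),"latch_right_grip":(.014,-.1,.093),"start_top":(-.0915,.012,.0685)}
E
python3 - <<'E'
from h import *
shot()
for t in list(SH)+["block","block_top","vial_0","beaker","tub","amber_2"]:
    for n in CM:
        print(t,n,[(np.round(d["xy"],1).tolist(),round(d["confidence"],2)) for d in pinpoint(n,t)][:7])
print(bot.get_obs()["time"])
E
```

```text
shaker scene [([300.8, 274.3], 0.65)]
shaker top [([309.6, 250.2], 0.62)]
nest scene []
nest top []
latch_front_grip scene [([286.8, 259.6], 0.74)]
latch_front_grip top [([315.5, 249.6], 0.74), ([424.5, 209.8], 0.45)]
latch_right_grip scene [([334.9, 266.4], 0.68), ([306.9, 235.3], 0.53)]
latch_right_grip top [([341.5, 224.0], 0.55)]
start_top scene [([261.9, 265.3], 0.4)]
start_top top [([342.0, 225.1], 0.49), ([304.1, 264.4], 0.42)]
block scene [([307.1, 247.3], 0.64)]
block top [([303.9, 225.4], 0.91)]
block_top scene [([308.7, 235.3], 0.93)]
block_top top [([304.3, 221.4], 0.97)]
vial_0 scene [([259.1, 204.1], 0.69), ([223.1, 196.4], 0.68), ([186.2, 212.0], 0.63), ([206.4, 231.0], 0.49)]
vial_0 top [([177.1, 288.9], 0.73), ([184.6, 253.1], 0.6), ([215.2, 231.9], 0.5), ([215.6, 287.7], 0.5)]
beaker scene [([415.0, 373.0], 0.65)]
beaker top [([439.4, 242.6], 0.61)]
tub scene [([438.7, 341.7], 0.68), ([306.8, 236.4], 0.68)]
tub top [([426.2, 209.5], 0.79)]
amber_2 scene [([277.5, 185.8], 0.8), ([304.3, 246.3], 0.65), ([297.9, 274.4], 0.36)]
amber_2 top [([202.9, 211.6], 0.72), ([179.0, 287.5], 0.16)]
1.3
```

```bash
cat > look.py <<'E'
from h import *
def latch_sh():
    O={}
    for t in SH:
        for n in CM:
            for d in pinpoint(n,t): O.setdefault((t,n),[]).append(d["xy"])
    ks=[k for k in O]
    def best(p,k):
        q=proj(k[1],frame(p,SH[k[0]]))[0]; e=[u-q for u in O[k]]; return min(e,key=lambda v:v@v)
    f=lambda p:np.concatenate([best(p,k) for k in ks])
    r=least_squares(f,[.5,0.02,0],loss="soft_l1"); return r,{k:np.round(best(r.x,k),1) for k in ks}
def orange(n,im):
    h=cv2.cvtColor(im,cv2.COLOR_RGB2HSV); m=((h[...,0]>6)&(h[...,0]<18)&(h[...,1]>150)&(h[...,2]>130)).astype(np.uint8)
    k,l,s,c=cv2.connectedComponentsWithStats(m); return [(c[i],s[i,4],s[i,:4]) for i in range(1,k) if s[i,4]>12]
E
python3 - <<'E'
from look import *
im=shot()
r,e=latch_sh(); print(r.x,e)
for n in CM:
    print(n,[(np.round(c,1).tolist(),a, np.round(onz(n,c,.05),3).tolist()) for c,a,b in orange(n,im[n]) if 150<c[0]<300])
B=tri({"scene":[308.7,235.3],"top":[304.3,221.4]}); print("blocktop",B)
S=r.x
# enlarged crops with model overlay
L={"plat":[(-.062,-.119,.066),(.12,-.119,.066),(.12,.119,.066),(-.062,.119,.066)],"base":[(-.12,-.122,0),(.12,-.122,0),(.12,.122,0),(-.12,.122,0)]}
out=[]
for n,(x,y) in {"scene":(220,195),"top":(255,190)}.items():
    k=5; w,h=(160,125) if n=="scene" else (110,100)
    c=cv2.resize(im[n][y:y+h,x:x+w],None,fx=k,fy=k,interpolation=cv2.INTER_CUBIC)[:,:,::-1].copy()
    for pts in L.values():
        q=((proj(n,frame(S,pts))-[x,y]+.5)*k).astype(int); cv2.polylines(c,[q],True,(0,255,0),1)
    for p in SH.values():
        q=((proj(n,frame(S,p))[0]-[x,y]+.5)*k).astype(int); cv2.circle(c,q.tolist(),4,(255,0,255),1)
    cv2.imwrite(f"pics/ov1_{n}.png",c)
E
```

```text
[ 0.55098515  0.00998082 -0.01082826] {('shaker', 'scene'): array([-3.6, -1.3]), ('shaker', 'top'): array([ 0.2, -2.4]), ('latch_front_grip', 'scene'): array([ 1. , -0.8]), ('latch_front_grip', 'top'): array([1.1, 1.9]), ('latch_right_grip', 'scene'): array([0.4, 0.7]), ('latch_right_grip', 'top'): array([-1.4,  2.4]), ('start_top', 'scene'): array([-0.5, -0.3]), ('start_top', 'top'): array([ 1.3, -0.7])}
scene [([220.4, 180.2], np.int32(16), [0.548, 0.372]), ([258.6, 189.4], np.int32(20), [0.61, 0.279]), ([184.5, 197.5], np.int32(22), [0.436, 0.364]), ([203.6, 216.0], np.int32(25), [0.441, 0.272])]
top [([213.5, 222.8], np.int32(26), [0.606, 0.275]), ([177.9, 242.9], np.int32(26), [0.544, 0.367]), ([211.0, 277.0], np.int32(29), [0.438, 0.268]), ([175.2, 279.5], np.int32(32), [0.433, 0.361])]
blocktop (array([0.58175824, 0.02171332, 0.09335492]), np.float64(1.0332198100076804))
```

View pics/ov1_scene.png

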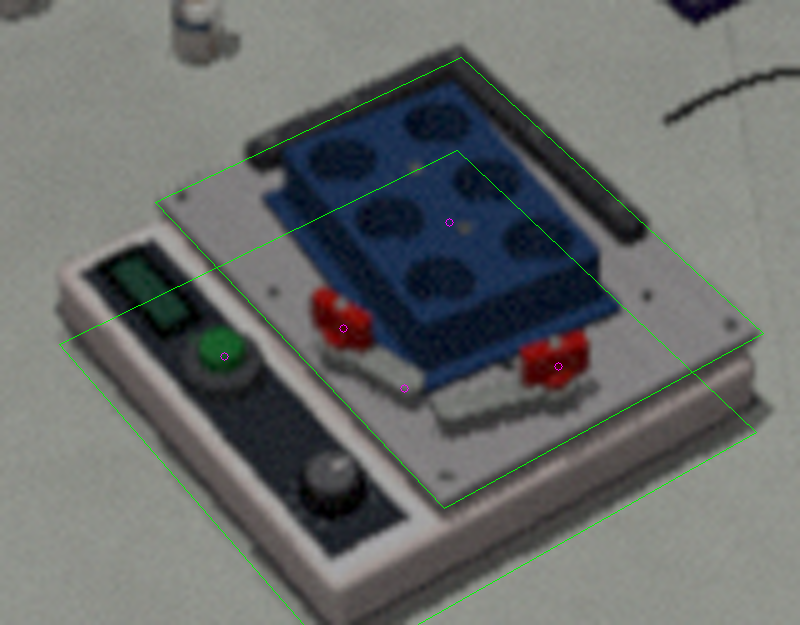

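View pics/ov1_top.png

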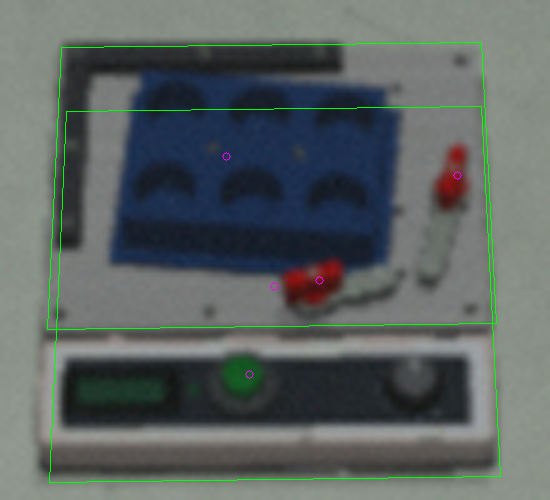

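```bash
cat >> look.py <<'E'
from scipy.ndimage import map_coordinates
ED=[[(.1,-.042,.08),(.1,.1,.08)],[(.1,.1,.08),(-.014,.1,.08)],[(.114,-.042,.08),(.114,.114,.08)],[(.114,.114,.08),(-.014,.114,.08)],
 [(-.062,-.119,.066),(.12,-.119,.066)],[(-.062,-.119,.066),(-.062,.119,.066)],[(-.062,.119,.066),(-.02,.119,.066)],[(.12,-.119,.066),(.12,-.045,.066)]]
def edgefit(n,im,p0,E=ED,R=3.0,it=6,fr=frame,dz=0):
    g=cv2.GaussianBlur(cv2.cvtColor(im,cv2.COLOR_RGB2GRAY).astype(float),(0,0),.8); p=np.array(p0,float)
    for k in range(it):
        Rk=max(1.5,R*(1-k/it)); A=[];N=[];O=[]
        for a,b in E:
            T=np.linspace(.08,.92,40)[:,None]; X=np.array(a)*(1-T)+np.array(b)*T
            q=proj(n,fr(p,X)); d=q[-1]-q[0]; nn=np.array([-d[1],d[0]])/np.hypot(*d)
            s=np.arange(-Rk,Rk+.01,.25); P=q[:,None]+s[None,:,None]*nn
            v=map_coordinates(g,[P[...,1],P[...,0]],order=1); dv=np.abs(np.gradient(v,axis=1))
            j=dv[:, 1:-1].argmax(1)+1; ok=dv[np.arange(40),j]>2
            for i in np.where(ok)[0]: A.append(X[i]);N.append(nn);O.append(P[i,j[i]]@nn)
        A,N,O=np.array(A),np.array(N),np.array(O)
        f=lambda p:(proj(n,fr(p,A))*N).sum(1)-O
        r=least_squares(f,p,loss="soft_l1",f_scale=.3); p=r.x
    return p,np.median(np.abs(f(p))),len(O)
E
python3 - <<'E'
from look import *
im=shot(); np.savez("im0.npz",**im)
for n in CM: print(n,edgefit(n,im[n],[.551,.010,-.011]))
u={n:sorted(orange(n,im[n]),key=lambda t:-t[1]) for n in CM}
ps={"scene":[[220.4,180.2],[258.6,189.4],[184.5,197.5],[203.6,216.0]],"top":[[177.9,242.9],[213.5,222.8],[175.2,279.5],[211,277]]}
for a,b in zip(ps["scene"],ps["top"]): print(tri({"scene":a,"top":b}))
E
```

```text
scene (array([ 0.54715248,  0.01328189, -0.0179397 ]), np.float64(0.251738023531459), 237)
top (array([ 0.54435044,  0.01142658, -0.02451773]), np.float64(0.5336100210417385), 241)
(array([0.54351901, 0.36577591, 0.05411562]), np.float64(0.45956965883990736))
(array([0.60602406, 0.27488121, 0.05311556]), np.float64(0.36287125031523937))
(array([0.43325455, 0.35992489, 0.05308512]), np.float64(0.3459450008021578))
(array([0.43745243, 0.26726988, 0.05405796]), np.float64(0.3061788342012252))
```

Emit:
move_arm(jaw=[1,1,1,1,1,1,1,1,1,1], delta_pos=[[0.0135,-0.021,0],[0.0135,-0.021,0],[0.0135,-0.021,0],[0.0135,-0.021,0],[0.0135,-0.021,0],[0.0135,-0.021,0],[0.0135,-0.021,0],[0.0135,-0.021,0],[0.0135,-0.021,0],[0.0135,-0.021,0]], yaw=[-0.1216,-0.1216,-0.1216,-0.1216,-0.1216,-0.1216,-0.1216,-0.1216,-0.1216,-0.1216])

```text
time: 2.83
ee_pos: [0.3326, 0.3023, 0.4048]
tcp_rot: [180.0, -0.0, 89.0]
wrist_force: [0.1, 0.8, -0.5]
opening: -0.0001
grasp_force: 0.0
```

Emit:
move_arm(jaw=[1,1,1,1,1,1,1,1,1,1], delta_pos=[[0.0135,-0.021,0],[0.0135,-0.021,0],[0.0135,-0.021,0],[0.0135,-0.021,0],[0.0135,-0.021,0],[0.0135,-0.021,0],[0.0135,-0.021,0],[0.0135,-0.021,0],[0.0135,-0.021,0],[0.0135,-0.021,0]], yaw=[-0.1216,-0.1216,-0.1216,-0.1216,-0.1216,-0.1216,-0.1216,-0.1216,-0.1216,-0.1216])

```text
time: 3.67
ee_pos: [0.4677, 0.0922, 0.4048]
tcp_rot: [180.0, -0.0, 19.3]
wrist_force: [0.2, 0.1, 1.0]
opening: -0.0001
grasp_force: 0.0
```

Emit:
move_arm(jaw=[1,1,1,1,1,1], delta_pos=[[0.0135,-0.021,0],[0.0135,-0.021,0],[0.0135,-0.021,0],[0,0,-0.03],[0,0,-0.03],[0,0,0]], yaw=[-0.1216,-0.1216,-0.1216,0,0,0])

```text
time: 4.17
ee_pos: [0.5074, 0.0049, 0.3391]
tcp_rot: [-179.1, 0.5, 0.4]
wrist_force: [0.6, 0.0, -1.1]
opening: 0.0003
grasp_force: 0.0
```

```bash
python3 - <<'E'
from look import *
im=shot("a"); o=bot.get_obs(); print(o["time"],o["ee_pos"],o["tcp_rot"],o["q"],o["qd"],o["wrist_force"])
E
```

```text
4.2667 [0.50779152 0.00591587 0.34467192] [-1.79065208e+02  1.10150084e-01  5.18388653e-01] [  0.46207961  -1.54505792  -3.25431306  88.40181367   0.93468346
 179.94368356] [ 0.77298984 -0.96350202  3.33240514  0.68561843 -0.05871999 -0.082439  ] [-0.3710705   0.05516827  0.25733306]
```

Emit:
move_arm(jaw=[1,1,1,1,1,1,1,1,1,1], delta_pos=[[0,0,0],[0,0,0],[0,0,0],[0,0,0],[0,0,0],[0,0,0],[0,0,0],[0,0,0],[0,0,0],[0,0,0]], yaw=[0.12,0.12,0.12,0.12,0.12,0.12,0.12,0.12,0.12,0.12])

```text
time: 5.1
ee_pos: [0.5084, 0.0067, 0.3476]
tcp_rot: [-179.3, -0.1, 69.7]
wrist_force: [-0.3, 0.0, 0.1]
opening: -0.0001
grasp_force: 0.0
```

Emit:
move_arm(jaw=[1,1,1,1,1,1,1,1,1,1], delta_pos=[[0,0,0],[0,0,0],[0,0,0],[0,0,0],[0,0,0],[0,0,0],[0,0,0],[0,0,0],[0,0,0],[0,0,0]], yaw=[0.12,0.12,0.12,0.12,0.12,0.12,0.12,0.12,0.12,0.12])

```text
time: 5.93
ee_pos: [0.5084, 0.0067, 0.3476]
tcp_rot: [-179.2, 0.2, 138.5]
wrist_force: [0.4, 0.6, 0.1]
opening: 0.0003
grasp_force: 0.0
```

Emit:
move_arm(jaw=[1,1,1,1,1,1,1,1], delta_pos=[[0,0,0],[0,0,0],[0,0,0],[0,0,0],[0,0,0],[0,0,0],[0,0,0],[0,0,0]], yaw=[0.12,0.12,0.12,0.12,0.12,0.11,0,0])

```text
time: 6.6
ee_pos: [0.5083, 0.0065, 0.3467]
tcp_rot: [-179.1, 0.2, 178.6]
wrist_force: [-0.2, 0.2, -1.2]
opening: -0.0002
grasp_force: 0.0
```

Emit:
move_arm(jaw=[1,1,1,1,1,1,1], delta_pos=[[0,0.026,0],[0,0,-0.03],[0,0,-0.03],[0,0,-0.026],[0,0,0],[0.005,0,0],[0.005,0,0]], yaw=[0,0,0,0,0,0,0])

```text
time: 7.18
ee_pos: [0.5189, 0.032, 0.261]
tcp_rot: [-179.1, 0.1, 178.6]
wrist_force: [-12.3, 0.0, 0.1]
opening: -0.0003
grasp_force: 5.1
```

Emit:
move_arm(jaw=[1,1,1,1,1,1,1,1,1,1], delta_pos=[[0.001,0,0],[0.001,0,0],[0.001,0,0],[0.001,0,0],[0.001,0,0],[0.001,0,0],[0.001,0,0],[0.001,0,0],[0.001,0,0],[0,0,0]], yaw=[0,0,0,0,0,0,0,0,0,0])

```text
time: 8.02
ee_pos: [0.5269, 0.0319, 0.2606]
tcp_rot: [-179.1, 0.0, 178.7]
wrist_force: [-8.9, 0.6, 7.3]
opening: 0.0003
grasp_force: 4.4
```

Emit:
move_arm(jaw=[1,1,1,1,1], delta_pos=[[0.001,0,0],[0.001,0,0],[0.001,0,0],[0.001,0,0],[0,0,0]], yaw=[0,0,0,0,0])

```text
time: 8.43
ee_pos: [0.5309, 0.0319, 0.2605]
tcp_rot: [-179.1, 0.0, 178.7]
wrist_force: [-9.1, 1.1, 5.3]
opening: 0.0001
grasp_force: 4.4
```

Emit:
move_arm(jaw=[1,1,1,1], delta_pos=[[0.001,0,0],[0.001,0,0],[0.001,0,0],[0,0,0]], yaw=[0,0,0,0])

```text
time: 8.77
ee_pos: [0.5327, 0.0318, 0.2606]
tcp_rot: [-179.1, -0.2, 178.7]
wrist_force: [-18.8, 0.5, 12.9]
opening: -0.0002
grasp_force: 9.6
```

```bash
cat >> look.py <<'E'
BE=[[(-.047,-.067,.104),(.047,-.067,.104)],[(.047,-.067,.104),(.047,.067,.104)],[(.047,.067,.104),(-.047,.067,.104)],[(-.047,.067,.104),(-.047,-.067,.104)],
 [(-.055,-.075,.072),(.055,-.075,.072)],[(-.055,.075,.072),(-.055,-.075,.072)]]
E
python3 - <<'E'
from look import *
im=shot("b"); print(bot.get_obs()["wrist_force"],bot.get_obs()["ee_pos"])
for n in CM: print(n,edgefit(n,im[n],[.590,.025,-.02],BE,R=4), edgefit(n,im[n],[.546,.0125,-.02]))
E
```

```text
[-19.23195704  -0.72554802  13.06875103] [0.53268738 0.03178298 0.2605685 ]
scene (array([ 0.58928347,  0.01616449, -0.1222224 ]), np.float64(0.4950546280174706), 119) (array([ 0.55107277,  0.01323173, -0.01634612]), np.float64(0.254245872107731), 209)Traceback (most recent call last):
  File "<stdin>", line 3, in <module>
  File "look.py", line 31, in edgefit
    r=least_squares(f,p,loss="soft_l1",f_scale=.3); p=r.x
    return func(*args, **kwargs)
    vector_fun = VectorFunction(
        fun_wrapped,
    ...<6 lines>...
        workers=workers
    )
    self._update_fun()
    ~~~~~~~~~~~~~~~~^^
    self.f = self.fun_wrapped(xp_copy(self.x))
             ~~~~~~~~~~~~~~~~^^^^^^^^^^^^^^^^^
    return np.atleast_1d(self.fun(x))
                         ~~~~~~~~^^^
    return self.f(x, *self.args, **self.kwargs)
           ~~~~~~^^^^^^^^^^^^^^^^^^^^^^^^^^^^^^
  File "look.py", line 30, in <lambda>
    f=lambda p:(proj(n,fr(p,A))*N).sum(1)-O
                       ~~^^^^^
  File "h.py", line 15, in frame
    return np.c_[p[0]+c*L[:,0]-s*L[:,1],p[1]+s*L[:,0]+c*L[:,1],L[:,2]]
                        ~^^^^^
IndexError: index 0 is out of bounds for axis 1 with size 0
```

```bash
python3 - <<'E'
import cv2
c=cv2.imread("pics/b_scene.png")[190:320,220:380]; cv2.imwrite("pics/b_crop.png",cv2.resize(c,None,fx=4,fy=4,interpolation=2))
E
```

```text
(no output)
```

View pics/b_crop.png

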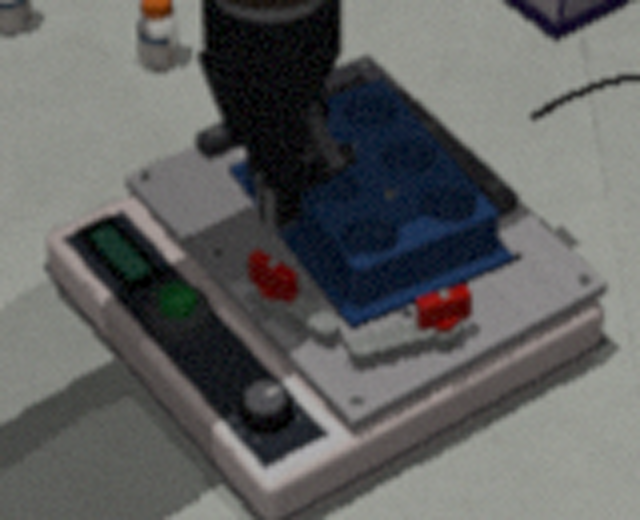

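Emit:
move_arm(jaw=[1,1,1,1,1,1,1,1,1,1], delta_pos=[[-0.02,0,0],[0,0,0.03],[0,0,0.03],[0,0,0.025],[0.027,-0.037,0],[0.027,-0.037,0],[0.027,-0.038,0],[0,0,-0.03],[0,0,-0.03],[0,0,-0.025]], yaw=[0,0,0,0,0,0,0,0,0,0])

```text
time: 9.7
ee_pos: [0.5882, -0.0705, 0.2582]
tcp_rot: [-179.1, 0.1, 178.6]
wrist_force: [-0.0, -0.1, -0.3]
opening: -0.0003
grasp_force: 0.0
```

Emit:
move_arm(jaw=[1,1,1,1,1,1,1,1,1,1], delta_pos=[[0,0,0],[0,0.003,0],[0,0.003,0],[0,0.003,0],[0,0.003,0],[0,0.002,0],[0,0.002,0],[0,0.002,0],[0,0.002,0],[0,0,0]], yaw=[0,0,0,0,0,0,0,0,0,0])

```text
time: 10.53
ee_pos: [0.5879, -0.0495, 0.2613]
tcp_rot: [-178.9, 0.3, 178.7]
wrist_force: [1.0, -5.1, 3.4]
opening: 0.0004
grasp_force: 2.8
```

Emit:
move_arm(jaw=[1,1,1,1,1,1,1], delta_pos=[[0,0.001,0],[0,0.001,0],[0,0.001,0],[0,0.001,0],[0,0.001,0],[0,0.001,0],[0,0,0]], yaw=[0,0,0,0,0,0,0])

```text
time: 11.12
ee_pos: [0.588, -0.0439, 0.2614]
tcp_rot: [-178.9, 0.3, 178.7]
wrist_force: [0.2, -8.5, 4.7]
opening: 0.0003
grasp_force: 4.2
```

Emit:
move_arm(jaw=[1,1,1,1,1], delta_pos=[[0,0.001,0],[0,0.001,0],[0,0.001,0],[0,0.001,0],[0,0,0]], yaw=[0,0,0,0,0])

```text
time: 11.53
ee_pos: [0.5888, -0.0417, 0.2617]
tcp_rot: [-178.6, 0.4, 178.5]
wrist_force: [7.2, -22.5, 1.5]
opening: -0.0003
grasp_force: 10.9
```

Emit:
move_arm(jaw=[1,1,1,1,1,1,1,1,1,1], delta_pos=[[0,-0.025,0],[0,0,0.03],[0,0,0.03],[0,0,0.025],[-0.02,0.025,0],[-0.02,0.025,0],[-0.02,0.025,0],[-0.018,0.025,0],[0,0,-0.03],[0,0,-0.03]], yaw=[0,0,0,0,0,0,0,0,0,0])

```text
time: 12.37
ee_pos: [0.5093, 0.0374, 0.2868]
tcp_rot: [-179.1, 0.4, 178.9]
wrist_force: [-0.2, 0.4, -1.1]
opening: 0.0
grasp_force: 0.0
```

Emit:
move_arm(jaw=[1,1,1,1,1,1,1,1,1], delta_pos=[[0,0,-0.024],[0,0,0],[0.005,0,0],[0.005,0,0],[0.003,0,0],[0.002,0,0],[0.002,0,0],[0.001,0,0],[0,0,0]], yaw=[0,0,0,0,0,0,0,0,0])

```text
time: 13.12
ee_pos: [0.5277, 0.0356, 0.2599]
tcp_rot: [-179.1, 0.0, 178.7]
wrist_force: [0.3, -0.5, -0.6]
opening: 0.0003
grasp_force: 0.0
```

Emit:
move_arm(jaw=[1,1,1,1,1,1,1,1,1], delta_pos=[[0.001,0,0],[0.001,0,0],[0.001,0,0],[0.001,0,0],[0.001,0,0],[0.001,0,0],[0.0005,0,0],[0.0005,0,0],[0,0,0]], yaw=[0,0,0,0,0,0,0,0,0])

```text
time: 13.87
ee_pos: [0.5335, 0.0355, 0.2596]
tcp_rot: [-179.0, -0.1, 178.7]
wrist_force: [-7.9, -0.9, 5.3]
opening: 0.0
grasp_force: 3.9
```

Emit:
move_arm(jaw=[1,1,1,1], delta_pos=[[0.001,0,0],[0.001,0,0],[0.001,0,0],[0,0,0]], yaw=[0,0,0,0])

```text
time: 14.2
ee_pos: [0.5351, 0.0353, 0.2596]
tcp_rot: [-179.0, -0.4, 178.7]
wrist_force: [-20.9, -2.3, 11.9]
opening: 0.0003
grasp_force: 10.2
```

Emit:
move_arm(jaw=[1,1,1,1,1,1,1,1,1,1], delta_pos=[[-0.02,0,0],[0,0,0.03],[0,0,0.03],[0,0,0.025],[-0.02,0.03,0.02],[-0.02,0.03,0.02],[-0.03,0.03,0],[-0.03,0.03,0],[-0.03,0.03,0],[0,0.03,0]], yaw=[0,0,0,0,0,0,0,0,0,0])

```text
time: 15.03
ee_pos: [0.3852, 0.2146, 0.386]
tcp_rot: [-179.1, 0.0, 178.7]
wrist_force: [1.4, -0.4, 1.0]
opening: -0.0003
grasp_force: 0.0
```

Emit:
move_arm(jaw=[1,1,1,1,1], delta_pos=[[-0.02,0.03,0],[-0.02,0.03,0],[0,0.03,0],[0,0.03,0],[0,0,0]], yaw=[0,0,0,0,0])

```text
time: 15.45
ee_pos: [0.3485, 0.3377, 0.384]
tcp_rot: [-179.1, 0.0, 178.9]
wrist_force: [0.4, 0.3, -0.9]
opening: -0.0
grasp_force: 0.0
```

```bash
python3 - <<'E'
from look import *
im=shot("c")
for n in CM:
    s=edgefit(n,im[n],[.548,.0125,-.02]); b=edgefit(n,im[n],np.r_[frame(s[0],[.045,.025,0])[0][:2],s[0][2]],BE,R=3)
    print(n,s,b, "nest:",frame(s[0],[.045,.025,0]))
cs=[cv2.resize(im[n][y:y+100,x:x+130][:,:,::-1],None,fx=4,fy=4,interpolation=2) for n,x,y in(("scene",235,195),("top",250,190))]
cv2.imwrite("pics/c_crop.png",cv2.resize(np.hstack(cs),(800,308)))
E
```

```text
scene (array([ 0.54870071,  0.0134163 , -0.02157906]), np.float64(0.5257552649371036), 209) (array([ 0.59232899,  0.03382806, -0.08619216]), np.float64(0.5032112992126088), 193) nest: [[0.59422967 0.0374395  0.        ]]
top (array([ 0.54588052,  0.01252234, -0.02562889]), np.float64(0.4952321260778376), 212) (array([ 0.5888545 ,  0.03377483, -0.09172271]), np.float64(0.4695655433238244), 162) nest: [[0.59150639 0.03636095 0.        ]]
```

View pics/c_crop.png

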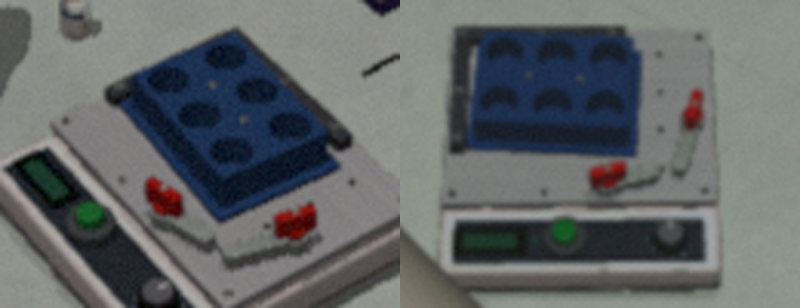

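Emit:
move_arm(jaw=[1,1,1,1,1,1,1,1,1,1], delta_pos=[[0.0172,-0.0318,0],[0.0172,-0.0318,0],[0.0172,-0.0318,0],[0.0172,-0.0318,0],[0.0172,-0.0318,0],[0.0172,-0.0318,0],[0.0172,-0.0318,0],[0.0172,-0.0318,0],[0.0172,-0.0318,0],[0.0172,-0.0318,0]], yaw=[0,0,0,0,0,0,0,0,0,0])

```text
time: 16.38
ee_pos: [0.5209, 0.013, 0.3851]
tcp_rot: [-179.1, 0.0, 178.6]
wrist_force: [0.8, 0.2, -0.5]
opening: 0.0003
grasp_force: 0.0
```

Emit:
move_arm(jaw=[1,1,1,1,1,1,1], delta_pos=[[0,0,-0.04],[0,0,-0.04],[0,0,-0.02],[0,0,-0.015],[0,0,-0.01],[0,0,0],[0,0,0]], yaw=[0,0,0,0,0,0,0])

```text
time: 16.97
ee_pos: [0.5208, 0.0155, 0.2603]
tcp_rot: [-179.1, 0.0, 178.7]
wrist_force: [-0.4, -0.4, 0.6]
opening: -0.0
grasp_force: 0.0
```

Emit:
move_arm(jaw=[1,1,1,1,1,1,1,1,1,1], delta_pos=[[0.004,0,0],[0.004,0,0],[0.002,0,0],[0.001,0,0],[0.001,0,0],[0.001,0,0],[0.001,0,0],[0.001,0,0],[0.001,0,0],[0,0,0]], yaw=[0,0,0,0,0,0,0,0,0,0])

```text
time: 17.8
ee_pos: [0.5355, 0.0154, 0.2602]
tcp_rot: [-178.9, -0.3, 178.7]
wrist_force: [-17.5, -5.0, 12.1]
opening: -0.0001
grasp_force: 8.4
```

Emit:
move_arm(jaw=[1,1,1,1], delta_pos=[[0.001,0,0],[0.001,0,0],[0,0,0],[0,0,0]], yaw=[0,0,0,0])

```text
time: 18.13
ee_pos: [0.5371, 0.0151, 0.2601]
tcp_rot: [-178.9, -0.3, 178.6]
wrist_force: [-19.8, -7.8, 13.0]
opening: 0.0001
grasp_force: 9.6
```

Emit:
move_arm(jaw=[1,1,1,1,1], delta_pos=[[0.001,0,0],[0.001,0,0],[0.001,0,0],[0,0,0],[0,0,0]], yaw=[0,0,0,0,0])

```text
time: 18.55
ee_pos: [0.5393, 0.0148, 0.2601]
tcp_rot: [-178.8, -0.5, 178.6]
wrist_force: [-26.1, -11.2, 16.1]
opening: -0.0
grasp_force: 13.1
```

Emit:
move_arm(jaw=[1,1,1,1], delta_pos=[[0.001,0,0],[0.001,0,0],[0,0,0],[0,0,0]], yaw=[0,0,0,0])

```text
time: 18.88
ee_pos: [0.54, 0.0147, 0.26]
tcp_rot: [-178.8, -0.7, 178.6]
wrist_force: [-37.5, -11.5, 22.5]
opening: 0.0002
grasp_force: 18.5
```

Emit:
move_arm(jaw=[1,1,1,1,1,1,1,1,1,1], delta_pos=[[-0.022,0,0],[0,0,0.03],[0,0,0.03],[0,0,0.025],[0.02,-0.0235,0],[0.02,-0.0235,0],[0.02,-0.0235,0],[0.019,-0.0235,0],[0,0,-0.03],[0,0,-0.03]], yaw=[0,0,0,0,0,0,0,0,0,0])

```text
time: 19.72
ee_pos: [0.6027, -0.0795, 0.2854]
tcp_rot: [-179.0, 0.3, 178.6]
wrist_force: [0.1, -0.5, -1.8]
opening: 0.0
grasp_force: 0.0
```

Emit:
move_arm(jaw=[1,1,1,1,1,1,1,1,1,1], delta_pos=[[0,0,-0.025],[0,0,0],[0,0.008,0],[0,0.008,0],[0,0.006,0],[0,0.004,0],[0,0.003,0],[0,0.002,0],[0,0.002,0],[0,0,0]], yaw=[0,0,0,0,0,0,0,0,0,0])

```text
time: 20.55
ee_pos: [0.601, -0.0447, 0.2599]
tcp_rot: [-179.1, 0.0, 178.7]
wrist_force: [0.1, 0.1, 0.2]
opening: -0.0003
grasp_force: 0.0
```

Emit:
move_arm(jaw=[1,1,1,1,1,1], delta_pos=[[0,0.001,0],[0,0.001,0],[0,0.001,0],[0,0.001,0],[0,0.001,0],[0,0,0]], yaw=[0,0,0,0,0,0])

```text
time: 21.05
ee_pos: [0.601, -0.0402, 0.2597]
tcp_rot: [-179.0, 0.0, 178.7]
wrist_force: [0.8, -4.6, 0.1]
opening: 0.0001
grasp_force: 2.4
```

Emit:
move_arm(jaw=[1,1,1,1,1], delta_pos=[[0,0.001,0],[0,0.001,0],[0,0.001,0],[0,0.001,0],[0,0,0]], yaw=[0,0,0,0,0])

```text
time: 21.47
ee_pos: [0.6008, -0.0384, 0.2599]
tcp_rot: [-178.7, 0.0, 178.5]
wrist_force: [-1.1, -23.6, 1.4]
opening: 0.0006
grasp_force: 11.5
```

Emit:
move_arm(jaw=[1,1,1,1,1,1,1,1,1,1], delta_pos=[[0,0.001,0],[0,0,0],[0,-0.025,0],[0,0,0.03],[0,0,0.03],[0,0,0.025],[-0.025,0.03,0],[-0.025,0.03,0],[-0.025,0.03,0],[-0.025,0.03,0]], yaw=[0,0,0,0,0,0,0,0,0,0])

```text
time: 22.3
ee_pos: [0.4997, 0.0612, 0.3446]
tcp_rot: [-179.1, 0.0, 178.7]
wrist_force: [-0.1, 0.2, -1.0]
opening: -0.0001
grasp_force: 0.0
```

Emit:
move_arm(jaw=[1,1,1,1,1,1,1,1,1,1], delta_pos=[[-0.025,0.03,0],[-0.025,0.03,0],[-0.025,0.03,0],[-0.025,0.03,0],[-0.02,0.03,0],[-0.02,0.03,0],[-0.02,0.03,0],[0,0.03,0],[0,0.03,0],[0,0,0]], yaw=[0,0,0,0,0,0,0,0,0,0])

```text
time: 23.13
ee_pos: [0.3401, 0.3339, 0.3442]
tcp_rot: [-179.2, -0.0, 178.9]
wrist_force: [0.5, 0.1, -0.3]
opening: 0.0005
grasp_force: 0.0
```

```bash
python3 - <<'E'
from look import *
im=shot("d")
for n in CM:
    s=edgefit(n,im[n],[.548,.0125,-.02]); b=edgefit(n,im[n],np.r_[frame(s[0],[.045,.025,0])[0][:2],s[0][2]],BE,R=3)
    print(n,s,b, "nest:",frame(s[0],[.045,.025,0]))
cs=[cv2.resize(im[n][y:y+100,x:x+130][:,:,::-1],None,fx=4,fy=4,interpolation=2) for n,x,y in(("scene",235,195),("top",250,190))]
cv2.imwrite("pics/d_crop.png",cv2.resize(np.hstack(cs),(800,308)))
E
```

```text
scene (array([ 0.54805167,  0.01348651, -0.0180072 ]), np.float64(0.3735810525316001), 192) (array([ 0.59800461,  0.03659599, -0.02014504]), np.float64(0.7559295270262965), 207) nest: [[0.59349453 0.03767218 0.        ]]
top (array([ 0.54555536,  0.01241181, -0.03133577]), np.float64(0.5116429842764774), 183) (array([ 0.59365182,  0.03477734, -0.01030152]), np.float64(1.124334207268447), 160) nest: [[0.59131653 0.03598966 0.        ]]
```

View pics/d_crop.png

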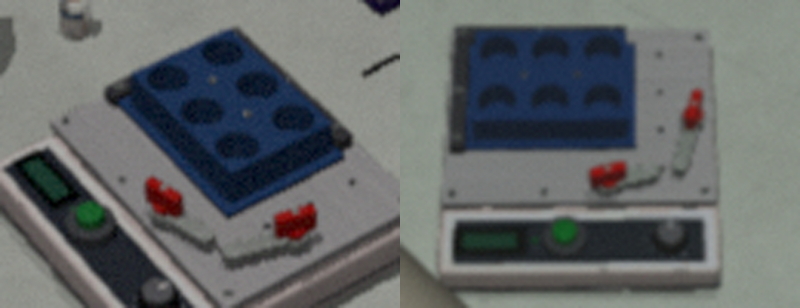

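```bash
python3 - <<'E'
from look import *
S=[.548,.013,-.02]
im=shot()
for t in ("latch_front_grip","latch_right_grip"):
    o={n:pinpoint(n,t) for n in CM}
    a={n:d[0]["xy"] for n,d in o.items() if d}
    print(t,frame(S,SH[t]),{n:onz(n,u,.093).round(4) for n,u in a.items()}, tri(a) if len(a)==2 else a)
    # arm direction: red/grey: fit with nose candidates
for t,L,a0,sg in (("latch_front_grip",.0465,-np.pi/2,1),("latch_right_grip",.0565,np.pi,-1)):
    for n in CM:
        g=cv2.cvtColor(im[n],cv2.COLOR_RGB2GRAY).astype(float); best=[]
        for th in np.arange(-.1,.6,.02):
            A=a0+sg*th; c=np.array(SH[t]); d=np.array([np.cos(A),np.sin(A),0]); p=np.array([-d[1],d[0],0])
            c[2]=.082
            ins=[c+d*l+p*w for l in np.linspace(.022,L-.003,12) for w in (-.004,0,.004)]
            out=[c+d*l+p*w for l in np.linspace(.022,L,12) for w in (-.012,.012)]
            v=lambda P:map_coordinates(g,proj(n,frame(S,P)).T[::-1],order=1)
            best.append((round(float(v(ins).mean()-v(out).mean()),1),round(th,2)))
        print(t,n,sorted(best)[-3:],sorted(best)[:3])
E
```

```text
latch_front_grip [[ 0.49751003 -0.01099507  0.093     ]] {'scene': array([ 0.5055, -0.0096]), 'top': array([ 0.495 , -0.0116])} (array([ 0.50101254, -0.01144503,  0.09316634]), np.float64(1.3334346094290572))
latch_right_grip [[ 0.55999733 -0.08725998  0.093     ]] {'scene': array([ 0.5726, -0.0899]), 'top': array([ 0.5658, -0.0803])} (array([ 0.57800885, -0.08118785,  0.07971499]), np.float64(0.7812160212697679))
latch_front_grip scene [(22.6, np.float64(0.46)), (23.3, np.float64(0.42)), (23.5, np.float64(0.44))] [(-39.4, np.float64(0.08)), (-39.3, np.float64(0.06)), (-39.0, np.float64(0.1))]
latch_front_grip top [(15.9, np.float64(0.38)), (15.9, np.float64(0.42)), (16.3, np.float64(0.4))] [(-30.7, np.float64(-0.02)), (-30.5, np.float64(0.0)), (-30.4, np.float64(0.02))]
latch_right_grip scene [(21.8, np.float64(0.28)), (22.7, np.float64(0.32)), (22.9, np.float64(0.3))] [(-44.2, np.float64(-0.02)), (-44.1, np.float64(0.0)), (-43.4, np.float64(-0.04))]
latch_right_grip top [(4.3, np.float64(-0.06)), (5.1, np.float64(-0.08)), (5.9, np.float64(-0.1))] [(-15.9, np.float64(0.24)), (-15.8, np.float64(0.22)), (-15.4, np.float64(0.2))]
```

Emit:
move_arm(jaw=[0.6,0.6,0.6,0.6,0.6,0.6,0.6,0.6,0.6,0.6], delta_pos=[[0.0134,-0.0288,0],[0.0134,-0.0288,0],[0.0134,-0.0288,0],[0.0134,-0.0288,0],[0.0134,-0.0288,0],[0.0134,-0.0288,0],[0.0134,-0.0288,0],[0.0134,-0.0288,0],[0.0134,-0.0288,0],[0.0134,-0.0288,0]], yaw=[-0.118,-0.118,-0.118,-0.118,-0.118,-0.118,-0.118,-0.118,-0.118,-0.118])

```text
time: 24.37
ee_pos: [0.4751, 0.0398, 0.345]
tcp_rot: [-179.1, 0.0, 110.7]
wrist_force: [0.9, 0.4, 0.6]
opening: 0.0337
grasp_force: 0.0
```

Emit:
move_arm(jaw=[0.6,0.6,0.6,0.6,0.6,0.6], delta_pos=[[0.013,-0.025,0],[0.013,-0.025,0],[0,0,-0.025],[0,0,-0.02],[0,0,0],[0,0,0]], yaw=[-0.07,0,0,0,0,0])

```text
time: 24.87
ee_pos: [0.5005, -0.0085, 0.2993]
tcp_rot: [-179.0, -0.0, 107.0]
wrist_force: [-0.1, 0.0, 0.3]
opening: 0.0339
grasp_force: 0.0
```

Emit:
move_arm(jaw=[0.6,0.6,0.6,0.8,1,1,1,1], delta_pos=[[0,-0.0015,-0.02],[0,0,-0.02],[0,0,0],[0,0,0],[0,0,0],[0,0,0],[0,0,0],[0,0,0]], yaw=[0,0,0,0,0,0,0,0], force=30)

```text
time: 25.53
ee_pos: [0.502, -0.0092, 0.2619]
tcp_rot: [-179.3, 0.1, 107.1]
wrist_force: [5.1, 2.1, -2.2]
opening: 0.0091
grasp_force: 33.6
```

Emit:
move_arm(jaw=[1,1,1,1,1,1,1,1,1,1], delta_pos=[[-0.0002,0.0001,0],[-0.0002,0.0001,0],[-0.0002,0.0001,0],[-0.0002,0.0001,0],[-0.0002,0.0001,0],[-0.0002,0.0002,0],[-0.0002,0.0002,0],[-0.0002,0.0002,0],[-0.0002,0.0002,0],[-0.0002,0.0002,0]], yaw=[0.11,0.11,0.11,0.11,0.11,0.11,0.11,0.11,0.11,0.11])

```text
time: 26.37
ee_pos: [0.4998, -0.0076, 0.2618]
tcp_rot: [-179.1, 0.2, 170.4]
wrist_force: [3.0, 1.2, -1.4]
opening: 0.0088
grasp_force: 33.8
```

Emit:
move_arm(jaw=[1,1,1,1], delta_pos=[[0,0,0],[0,0,0],[0,0,0],[0,0,0]], yaw=[0.06,0.05,0.04,0])

```text
time: 26.7
ee_pos: [0.4996, -0.0077, 0.2618]
tcp_rot: [-179.1, 0.2, 178.8]
wrist_force: [1.6, 3.4, 3.7]
opening: 0.0094
grasp_force: 34.4
```

```bash
python3 -c "
from h import *
o=bot.get_obs();print(o['ee_pos'],o['tcp_rot'],o['wrist_force'],o['torque'])"
```

```text
[ 0.49957021 -0.0076781   0.26180271] [-179.11605291    0.1951014   178.83649953] [1.55325164 3.36709017 3.684644  ] [ 0.66758218 -0.18699485  0.08745994]
```

Emit:
move_arm(jaw=[1,1,1], delta_pos=[[0,0,0],[0,0,0],[0,0,0]], yaw=[0.03,0.02,0])

```text
time: 26.95
ee_pos: [0.4995, -0.0077, 0.2618]
tcp_rot: [-179.1, 0.2, -178.5]
wrist_force: [0.8, 3.6, 6.2]
opening: 0.0093
grasp_force: 44.2
```

```bash
python3 -c "
from h import *
o=bot.get_obs();print(o['ee_pos'],o['tcp_rot'],o['wrist_force'],o['torque'])"
```

```text
[ 0.4994829  -0.00771084  0.26179663] [-179.11984859    0.19777807 -178.45323696] [0.77757688 3.64045177 6.2086768 ] [ 0.89956017 -0.0724791  -0.7869018 ]
```

Emit:
move_arm(jaw=[0.6,0.6,0.6,0.6,0.6,0.6,0.6,0.6,0.6,0.6], delta_pos=[[0,0,0],[0,0,0],[0,0,0.03],[0,0,0.025],[0.021,-0.025,0],[0.021,-0.025,0],[0.021,-0.026,0],[0,0,0],[0,0,-0.015],[0,0,0]], yaw=[0,0,0,0,-0.08,-0.08,-0.08,0,0,0])

```text
time: 27.78
ee_pos: [0.5618, -0.0845, 0.2972]
tcp_rot: [-179.0, -0.2, 167.8]
wrist_force: [0.0, 0.5, -2.2]
opening: 0.0341
grasp_force: 0.0
```

Emit:
move_arm(jaw=[0.6,0.6,0.6,0.8,1,1,1,1], delta_pos=[[0.001,0,-0.02],[0,0,-0.018],[0,0,0],[0,0,0],[0,0,0],[0,0,0],[0,0,0],[0,0,0]], yaw=[0,0,0,0,0,0,0,0], force=30)

```text
time: 28.45
ee_pos: [0.5632, -0.0838, 0.263]
tcp_rot: [-179.1, 0.1, 167.8]
wrist_force: [-2.0, 2.6, 4.8]
opening: 0.0088
grasp_force: 32.4
```

Emit:
move_arm(jaw=[1,1,1,1,1,1,1,1,1,1], delta_pos=[[0.0002,-0.0001,0],[0.0002,-0.0001,0],[0.0002,-0.0002,0],[0.0002,-0.0002,0],[0.0002,-0.0002,0],[0.0002,-0.0002,0],[0.0002,-0.0002,0],[0.0002,-0.0003,0],[0.0002,-0.0003,0],[0.0002,-0.0003,0]], yaw=[-0.11,-0.11,-0.11,-0.11,-0.11,-0.11,-0.11,-0.11,-0.11,-0.11])

```text
time: 29.28
ee_pos: [0.5653, -0.0857, 0.2631]
tcp_rot: [-179.2, 0.0, 104.5]
wrist_force: [-1.0, 5.0, 6.7]
opening: 0.009
grasp_force: 32.4
```

Emit:
move_arm(jaw=[1,1,1,1,1], delta_pos=[[0,-0.0003,0],[0,-0.0002,0],[0,0,0],[0,0,0],[0,0,0]], yaw=[-0.1,-0.1,-0.06,-0.02,0])

```text
time: 29.7
ee_pos: [0.5653, -0.0864, 0.2631]
tcp_rot: [-179.2, -0.0, 88.7]
wrist_force: [0.6, 3.8, 5.6]
opening: 0.0094
grasp_force: 32.4
```

```bash
python3 -c "
from h import *
o=bot.get_obs();print(o['ee_pos'],o['tcp_rot'],o['wrist_force'],o['torque'])"
```

```text
[ 0.56534632 -0.08639122  0.26305592] [-1.7920644e+02 -3.8873124e-03  8.8730362e+01] [0.57325862 3.84268108 5.64875204] [ 0.62714788 -0.14307558  0.21415167]
```

Emit:
move_arm(jaw=[1,1,1], delta_pos=[[0,0,0],[0,0,0],[0,0,0]], yaw=[-0.03,-0.03,0])

```text
time: 29.95
ee_pos: [0.5654, -0.0864, 0.2631]
tcp_rot: [-179.2, 0.0, 85.3]
wrist_force: [-0.3, 1.7, 6.5]
opening: 0.0092
grasp_force: 47.4
```

```bash
python3 -c "
from h import *
o=bot.get_obs();print(o['ee_pos'],o['tcp_rot'],o['wrist_force'],o['torque'])"
```

```text
[ 0.56536151 -0.0864224   0.26309084] [-1.79205936e+02  1.24966338e-02  8.53361519e+01] [-0.25196357  1.71828327  6.45057881] [ 0.46128878 -0.10277358  1.05103022]
```

Emit:
move_arm(jaw=[0.6,0.6,0.6,0.6,0.6,0.4,0.4,0.4,0.4,0.4], delta_pos=[[0,0,0],[0,0,0],[0,0,0.03],[0,0,0.03],[-0.012,0.0356,0],[-0.012,0.0356,0],[-0.012,0.0356,0],[-0.012,0.0356,0],[-0.012,0.0356,0],[-0.012,0.0356,0]], yaw=[0,0,0,0,0.06,0,0,0,0,0])

```text
time: 30.78
ee_pos: [0.4921, 0.1283, 0.3217]
tcp_rot: [-179.1, 0.0, 88.7]
wrist_force: [1.0, 1.1, -0.0]
opening: 0.0515
grasp_force: 0.0
```

```bash
python3 - <<'E'
from look import *
im=shot("e"); print(bot.get_obs()["ee_pos"])
for n in CM:
    print(n,[(np.round(c,1).tolist(),int(a), np.round(onz(n,c,.05),3).tolist()) for c,a,b in orange(n,im[n])])
for n in CM:
    print(n,[(np.round(d["xy"],0),onz(n,d["xy"],0).round(3),round(d["confidence"],2)) for d in pinpoint(n,"vial_0")],[(onz(n,d["xy"],0).round(3),round(d["confidence"],2)) for d in pinpoint(n,"amber_2")])
cs=[cv2.resize(im[n][y:y+120,x:x+130][:,:,::-1],None,fx=4,fy=4,interpolation=2) for n,x,y in(("scene",215,180),("top",250,190))]
cv2.imwrite("pics/e_crop.png",cv2.resize(np.hstack(cs),(800,369)))
E
```

```text
[0.4914706  0.13064792 0.32173337]
scene [([184.5, 197.7], 24, [0.436, 0.363]), ([203.8, 216.0], 27, [0.441, 0.272])]
top [([213.5, 222.6], 23, [0.607, 0.276]), ([177.7, 242.8], 24, [0.544, 0.367]), ([211.2, 277.1], 29, [0.438, 0.268]), ([175.4, 279.4], 30, [0.434, 0.36])]
scene [(array([204., 228.]), array([0.442, 0.283]), 0.64), (array([223., 200.]), array([0.539, 0.352]), 0.5), (array([189., 210.]), array([0.443, 0.368]), 0.44), (array([257., 205.]), array([0.601, 0.28 ]), 0.41)] [(array([0.678, 0.314]), 0.49)]
top [(array([180., 289.]), array([0.43, 0.36]), 0.61), (array([217., 232.]), array([0.608, 0.275]), 0.58), (array([216., 287.]), array([0.433, 0.263]), 0.46), (array([182., 251.]), array([0.545, 0.367]), 0.45), (array([439., 241.]), array([ 0.562, -0.359]), 0.43)] [(array([0.68 , 0.314]), 0.51), (array([ 0.543, -0.007]), 0.19)]
```

View pics/e_crop.png

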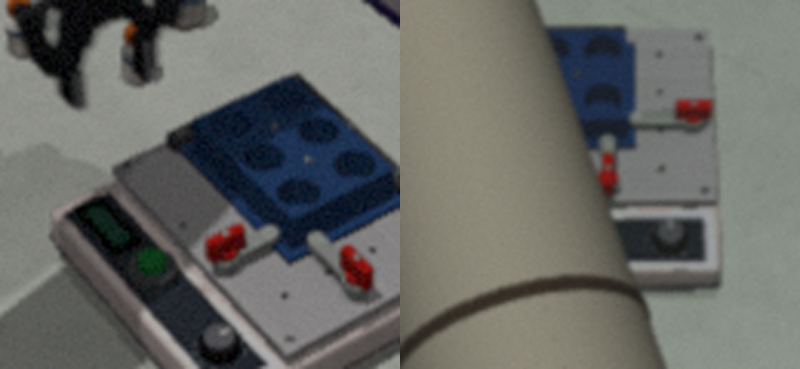

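Emit:
move_arm(jaw=[0.4,0.4,0.4,0.4,0.4,0.4,0.4,0.4], delta_pos=[[-0.0118,0.0353,0],[-0.0118,0.0353,0],[-0.0118,0.0353,0],[-0.0118,0.0353,0],[0,0,-0.03],[0,0,-0.03],[0,0,0],[0,0,0]], yaw=[0,0,0,0,0,0,0,0])

```text
time: 31.75
ee_pos: [0.446, 0.267, 0.2608]
tcp_rot: [-178.9, 0.1, 88.7]
wrist_force: [0.6, -1.3, 1.4]
opening: 0.0511
grasp_force: 0.0
```

```bash
python3 - <<'E'
from look import *
im=shot("f"); print(bot.get_obs()["ee_pos"])
cs=[cv2.resize(im[n][y:y+100,x:x+100][:,:,::-1],None,fx=4,fy=4,interpolation=2) for n,x,y in(("scene",155,150),("top",165,215))]
cv2.imwrite("pics/f_crop.png",np.hstack(cs))
E
```

```text
[0.44665061 0.26744892 0.26336119]
```

View pics/f_crop.png

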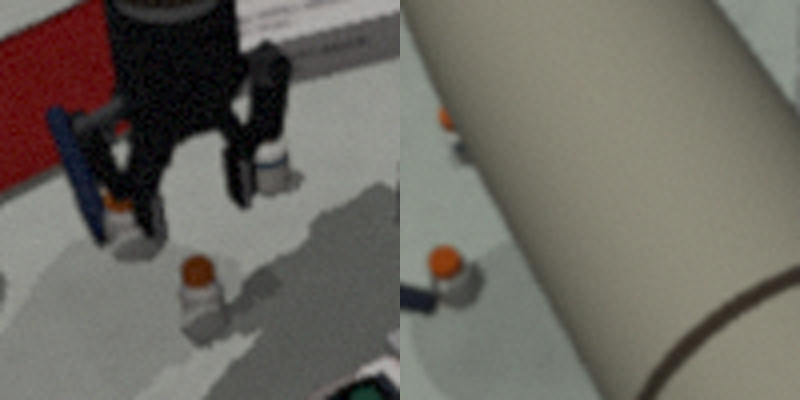

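Emit:
move_arm(jaw=[0.4,0.4,0.4,0.7,0.8,0.8,0.8], delta_pos=[[-0.0005,0.0025,-0.03],[0,0,-0.029],[0,0,0],[0,0,0],[0,0,0],[0,0,0],[0,0,0]], yaw=[0,0,0,0,0,0,0], force=20)

```text
time: 32.43
ee_pos: [0.4461, 0.271, 0.2051]
tcp_rot: [-179.2, -0.1, 88.7]
wrist_force: [1.3, -0.5, 6.3]
opening: 0.0251
grasp_force: 19.9
```

Emit:
move_arm(jaw=[0.4,0.4,0.4,0.4,0.4,0.4,0.4,0.4,0.4,0.4], delta_pos=[[0,0,0],[0,0,0],[-0.0003,0.0003,0],[-0.0003,0.0003,0],[-0.0003,0.0003,0],[-0.0003,0.0003,0],[-0.0003,0.0003,0],[-0.0003,0.0003,0],[-0.0003,0.0003,0],[-0.0003,0.0003,0]], yaw=[0,0,0.12,0.12,0.12,0.12,0.12,0.12,0.12,0.12])

```text
time: 33.27
ee_pos: [0.4428, 0.2732, 0.2027]
tcp_rot: [-179.1, 0.0, 144.1]
wrist_force: [0.0, -0.1, 0.6]
opening: 0.0511
grasp_force: 0.0
```

Emit:
move_arm(jaw=[0.4,0.4,0.4,0.4,0.4,0.4,0.7,0.8,0.8,0.8], delta_pos=[[0,0,0],[0,0,0],[0,0,0],[0,0,0],[0,0,0],[0,0,0],[0,0,0],[0,0,0],[0,0,0],[0,0,0]], yaw=[0.12,0.12,0.12,0.12,0.13,0,0,0,0,0])

```text
time: 34.1
ee_pos: [0.4429, 0.2731, 0.2028]
tcp_rot: [-179.1, 0.0, 178.3]
wrist_force: [0.3, -0.9, 0.5]
opening: 0.0251
grasp_force: 19.6
```

Emit:
move_arm(jaw=[0.8,0.8,0.8,0.8,0.8,0.8,0.8,0.8,0.8,0.8], delta_pos=[[0,0,0.03],[0,0,0.03],[0,0,0.03],[0,0,0.03],[0.0197,-0.031,0],[0.0197,-0.031,0],[0.0197,-0.031,0],[0.0197,-0.031,0],[0.0197,-0.031,0],[0.0197,-0.031,0]], yaw=[0,0,0,0,0,0,0,0,0,0], force=30)

```text
time: 34.93
ee_pos: [0.5617, 0.0855, 0.3227]
tcp_rot: [-179.1, 0.0, 178.3]
wrist_force: [1.0, 1.5, -0.1]
opening: 0.0246
grasp_force: 29.9
```

Emit:
move_arm(jaw=[0.8,0.8,0.8,0.8,0.8,0.8], delta_pos=[[0.0197,-0.031,0],[0.0197,-0.031,0],[0.0198,-0.031,0],[0,0,0],[0,0,0],[0,0,0]], yaw=[0,0,0,0,0,0])

```text
time: 35.43
ee_pos: [0.6202, -0.0058, 0.3223]
tcp_rot: [-179.1, -0.0, 178.3]
wrist_force: [0.4, -0.6, 0.3]
opening: 0.0247
grasp_force: 29.9
```

Emit:
move_arm(jaw=[0.8,0.8,0.8,0.8,0.8,0.8,0.8], delta_pos=[[0,0,-0.012],[0,0,0],[0,0,-0.002],[0,0,-0.002],[0,0,-0.002],[0,0,-0.002],[0,0,0]], yaw=[0,0,0,0,0,0,0])

```text
time: 36.02
ee_pos: [0.6208, -0.0055, 0.3046]
tcp_rot: [-179.1, 0.3, 178.4]
wrist_force: [2.0, 1.5, 7.7]
opening: 0.0244
grasp_force: 30.7
```

Emit:
move_arm(jaw=[0.8,0.8,0.8,0.8], delta_pos=[[0.001,0.001,0],[0,0,0],[0,0,-0.001],[0,0,0]], yaw=[0,0,0,0])

```text
time: 36.35
ee_pos: [0.6219, -0.0049, 0.304]
tcp_rot: [-179.0, 0.3, 178.4]
wrist_force: [1.9, -0.8, 9.7]
opening: 0.0242
grasp_force: 31.0
```

Emit:
move_arm(jaw=[0.8,0.8,0.8,0.8], delta_pos=[[0.001,-0.0005,0],[0.001,0,0],[0,0,0],[0,0,0]], yaw=[0,0,0,0])

```text
time: 36.68
ee_pos: [0.6233, -0.0052, 0.3019]
tcp_rot: [-179.1, 0.0, 178.4]
wrist_force: [0.8, -0.3, 0.2]
opening: 0.0248
grasp_force: 30.1
```

```bash
python3 - <<'E'
from look import *
im=shot("g"); print(bot.get_obs()["ee_pos"],bot.get_obs()["wrist_force"],bot.get_obs()["torque"])
cs=[cv2.resize(im[n][y:y+70,x:x+70][:,:,::-1],None,fx=5.7,fy=5.7,interpolation=2) for n,x,y in(("scene",275,195),("top",290,185))]
cv2.imwrite("pics/g_crop.png",np.hstack(cs))
E
```

```text
[ 0.62328201 -0.00524131  0.3015851 ] [0.9734249  0.90457788 0.77845294] [ 0.16941825 -0.34580644  0.06324102]
```

View pics/g_crop.png

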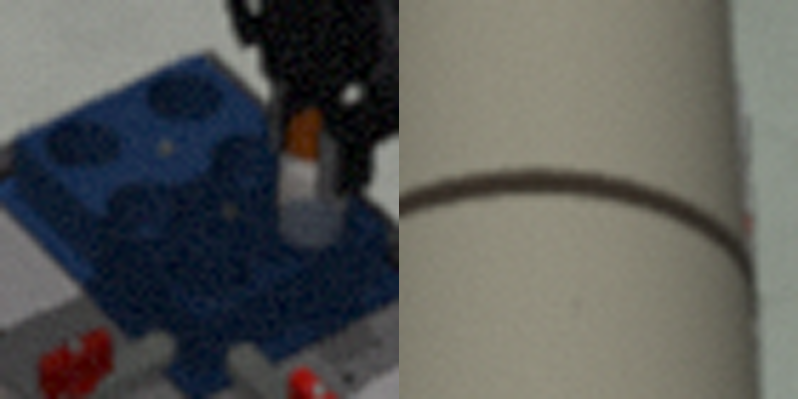

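Emit:
move_arm(jaw=[0.8,0.8,0.8,0.8,0.8,0.8,0.8,0.8], delta_pos=[[0.0005,0,-0.003],[0,0,-0.003],[0,0,-0.003],[0,0,-0.003],[0,0,-0.003],[0,0,-0.003],[0,0,-0.003],[0,0,0]], yaw=[0,0,0,0,0,0,0,0])

```text
time: 37.45
ee_pos: [0.6237, -0.0054, 0.2798]
tcp_rot: [-179.1, -0.0, 178.4]
wrist_force: [1.6, 0.4, -0.6]
opening: 0.0243
grasp_force: 30.0
```

Emit:
move_arm(jaw=[0.8,0.8,0.8,0.8,0.8], delta_pos=[[0,0,-0.001],[0,0,-0.001],[0,0,-0.001],[0,0,-0.001],[0,0,0]], yaw=[0,0,0,0,0])

```text
time: 37.87
ee_pos: [0.6239, -0.0054, 0.2787]
tcp_rot: [-179.1, 0.2, 178.4]
wrist_force: [-1.8, 1.0, 11.0]
opening: 0.0246
grasp_force: 31.0
```

Emit:
move_arm(jaw=[0.6,0.6,0.6,0.6,0.5,0.5,0.5,0.5,0.5,0.5], delta_pos=[[0,0,0],[0,0,0],[0,0,0.03],[0,0,0.03],[-0.0007,0.0219,0],[-0.0007,0.0219,0],[-0.0007,0.0219,0],[-0.0007,0.0219,0],[-0.0007,0.0219,0],[-0.0007,0.0219,0]], yaw=[0,0,0,0,-0.1205,-0.1205,-0.1205,-0.1205,-0.1205,-0.1205])

```text
time: 38.7
ee_pos: [0.6194, 0.127, 0.3362]
tcp_rot: [-179.0, -0.0, 136.6]
wrist_force: [0.5, -0.5, -0.5]
opening: 0.0425
grasp_force: 0.0
```

Emit:
move_arm(jaw=[0.5,0.5,0.5,0.5,0.5,0.5,0.5,0.5,0.5], delta_pos=[[-0.0007,0.0219,0],[-0.0007,0.0219,0],[-0.0007,0.0219,0],[-0.0007,0.0219,0],[-0.0007,0.0219,0],[-0.0007,0.0219,0],[-0.0007,0.0219,0],[0,0,-0.02],[0,0,0]], yaw=[-0.1205,-0.1205,-0.1205,-0.1205,-0.1205,-0.1205,-0.1205,0,0])

```text
time: 39.45
ee_pos: [0.6142, 0.2804, 0.3129]
tcp_rot: [-178.8, 0.1, 88.8]
wrist_force: [-0.6, -0.2, -1.7]
opening: 0.043
grasp_force: 0.0
```

```bash
python3 - <<'E'
from look import *
im=shot("h"); print(bot.get_obs()["ee_pos"],bot.get_obs()["opening"])
for n in CM:
    print(n,[(np.round(c,1).tolist(),int(a), np.round(onz(n,c,.05),3).tolist(), np.round(onz(n,c,.127),3).tolist()) for c,a,b in orange(n,im[n])])
E
```

```text
[0.61444733 0.27910497 0.31567823] 0.04267819011742525
scene [([220.3, 180.1], 15, [0.548, 0.372], [0.505, 0.284]), ([184.5, 197.6], 23, [0.436, 0.364], [0.401, 0.277]), ([329.4, 225.3], 35, [0.675, 0.058], [0.623, -0.006])]
top [([315.5, 201.0], 26, [0.673, -0.01], [0.619, -0.01]), ([177.6, 242.6], 17, [0.545, 0.368], [0.499, 0.344]), ([175.4, 279.5], 32, [0.433, 0.36], [0.395, 0.337])]
```

Emit:
move_arm(jaw=[0.5,0.5,0.5,0.5,0.5,0.7,0.8,0.8,0.8], delta_pos=[[0,0,-0.03],[0,0,-0.03],[0,0,-0.03],[0,0,-0.023],[0,0,0],[0,0,0],[0,0,0],[0,0,0],[0,0,0]], yaw=[0,0,0,0,0,0,0,0,0], force=20)

```text
time: 40.3
ee_pos: [0.6153, 0.2794, 0.206]
tcp_rot: [-179.2, -0.1, 88.7]
wrist_force: [-0.9, -0.7, -0.4]
opening: 0.0253
grasp_force: 19.0
```

Emit:
move_arm(jaw=[0.5,0.5,0.5,0.5,0.5,0.5,0.5,0.5,0.5,0.5], delta_pos=[[0,0,0],[0,0,0],[-0.0003,0.0003,0],[-0.0003,0.0003,0],[-0.0003,0.0003,0],[-0.0003,0.0003,0],[-0.0003,0.0003,0],[-0.0003,0.0003,0],[-0.0003,0.0003,0],[-0.0003,0.0003,0]], yaw=[0,0,0.12,0.12,0.12,0.12,0.12,0.12,0.12,0.12])

```text
time: 41.13
ee_pos: [0.6123, 0.2818, 0.204]
tcp_rot: [-179.1, 0.0, 144.0]
wrist_force: [0.7, 0.5, -0.3]
opening: 0.0426
grasp_force: 0.0
```

Emit:
move_arm(jaw=[0.5,0.5,0.5,0.5,0.5,0.5,0.7,0.8,0.8,0.8], delta_pos=[[0,0,0],[0,0,0],[0,0,0],[0,0,0],[0,0,0],[0,0,0],[0,0,0],[0,0,0],[0,0,0],[0,0,0]], yaw=[0.12,0.12,0.12,0.12,0.12,0,0,0,0,0])

```text
time: 41.97
ee_pos: [0.6124, 0.2817, 0.2039]
tcp_rot: [-179.1, 0.0, 177.9]
wrist_force: [0.2, 0.3, 1.3]
opening: 0.025
grasp_force: 20.0
```

Emit:
move_arm(jaw=[0.8,0.8,0.8,0.8,0.8,0.8,0.8,0.8,0.8,0.8], delta_pos=[[0,0,0.035],[0,0,0.035],[0,0,0.035],[0,0,0.035],[-0.0045,-0.0318,0],[-0.0045,-0.0318,0],[-0.0045,-0.0318,0],[-0.0045,-0.0318,0],[-0.0045,-0.0318,0],[-0.0045,-0.0318,0]], yaw=[0,0,0,0,0,0,0,0,0,0], force=30)

```text
time: 42.8
ee_pos: [0.5848, 0.0895, 0.3436]
tcp_rot: [-179.1, 0.0, 178.0]
wrist_force: [0.3, -0.1, 0.3]
opening: 0.0246
grasp_force: 30.2
```

Emit:
move_arm(jaw=[0.8,0.8,0.8,0.8,0.8,0.8,0.8], delta_pos=[[-0.0045,-0.0318,0],[-0.0044,-0.0318,0],[-0.0043,-0.0318,0],[0,0,-0.02],[0,0,-0.012],[0,0,0],[0,0,0]], yaw=[0,0,0,0,0,0,0])

```text
time: 43.38
ee_pos: [0.5719, -0.0039, 0.3108]
tcp_rot: [-179.1, -0.1, 178.1]
wrist_force: [-0.6, 0.7, 0.3]
opening: 0.0248
grasp_force: 30.2
```

Emit:
move_arm(jaw=[0.8,0.8,0.8,0.8,0.8], delta_pos=[[0,0,-0.002],[0,0,-0.002],[0,0,-0.002],[0,0,-0.002],[0,0,0]], yaw=[0,0,0,0,0])

```text
time: 43.8
ee_pos: [0.5721, -0.0042, 0.3033]
tcp_rot: [-179.1, -0.0, 178.1]
wrist_force: [0.5, -0.4, 0.2]
opening: 0.0248
grasp_force: 30.2
```

Emit:
move_arm(jaw=[0.8,0.8,0.8,0.8,0.8,0.8,0.8,0.8,0.8], delta_pos=[[0,0,-0.003],[0,0,-0.003],[0,0,-0.003],[0,0,-0.003],[0,0,-0.003],[0,0,-0.003],[0,0,-0.003],[0,0,-0.002],[0,0,0]], yaw=[0,0,0,0,0,0,0,0,0])

```text
time: 44.55
ee_pos: [0.572, -0.0045, 0.2802]
tcp_rot: [-179.1, -0.0, 178.0]
wrist_force: [0.9, 0.5, -1.1]
opening: 0.0245
grasp_force: 30.0
```

Emit:
move_arm(jaw=[0.8,0.8,0.8], delta_pos=[[0,0,-0.001],[0,0,-0.001],[0,0,0]], yaw=[0,0,0])

```text
time: 44.8
ee_pos: [0.5723, -0.0045, 0.2798]
tcp_rot: [-179.1, 0.1, 178.0]
wrist_force: [-0.6, 0.8, 5.6]
opening: 0.0248
grasp_force: 30.6
```

Emit:
move_arm(jaw=[0.6,0.6,0.6,0.6,0.5,0.5,0.5,0.5,0.5,0.5], delta_pos=[[0,0,0],[0,0,0],[0,0,0.03],[0,0,0.03],[-0.0015,0.0288,0],[-0.0015,0.0288,0],[-0.0015,0.0288,0],[-0.0015,0.0288,0],[-0.0015,0.0288,0],[-0.0015,0.0288,0]], yaw=[0,0,0,0,-0.12,-0.12,-0.12,-0.12,-0.12,-0.12])

```text
time: 45.63
ee_pos: [0.5628, 0.1696, 0.3385]
tcp_rot: [-179.0, 0.0, 136.4]
wrist_force: [-0.7, -0.5, 0.4]
opening: 0.0426
grasp_force: 0.0
```

Emit:
move_arm(jaw=[0.5,0.5,0.5,0.5,0.5,0.5,0.5,0.5,0.5], delta_pos=[[-0.0015,0.0288,0],[-0.0015,0.0288,0],[-0.0015,0.0288,0],[-0.0015,0.0288,0],[-0.0015,0.0288,0],[-0.0015,0.0288,0],[-0.0015,0.0288,0],[0,0,-0.03],[0,0,0]], yaw=[-0.12,-0.12,-0.12,-0.12,-0.12,-0.12,-0.12,0,0])

```text
time: 46.38
ee_pos: [0.5517, 0.3711, 0.3031]
tcp_rot: [-178.8, 0.2, 88.8]
wrist_force: [-1.3, -0.7, -2.8]
opening: 0.0426
grasp_force: 0.0
```

```bash
python3 - <<'E'
from look import *
im=shot("i"); print(bot.get_obs()["ee_pos"],bot.get_obs()["opening"])
for n in CM:
    print(n,[(np.round(c,1).tolist(),int(a), np.round(onz(n,c,.05),3).tolist(), np.round(onz(n,c,.127),3).tolist()) for c,a,b in orange(n,im[n])])
E
```

```text
[0.55224276 0.3694955  0.30732159] 0.04262813651584089
scene [([184.4, 197.3], 19, [0.436, 0.365], [0.401, 0.278]), ([329.5, 225.4], 34, [0.676, 0.058], [0.623, -0.007]), ([311.8, 234.6], 38, [0.62, 0.057], [0.572, -0.007])]
top [([315.5, 201.0], 26, [0.673, -0.01], [0.619, -0.01]), ([316.3, 216.9], 28, [0.618, -0.011], [0.568, -0.011]), ([175.5, 279.4], 17, [0.434, 0.36], [0.396, 0.337])]
```

z .3073 → .203.

Emit:
move_arm(jaw=[0.5,0.5,0.5,0.5,0.5,0.7,0.8,0.8,0.8], delta_pos=[[0,0,-0.03],[0,0,-0.03],[0,0,-0.03],[0,0,-0.014],[0,0,0],[0,0,0],[0,0,0],[0,0,0],[0,0,0]], yaw=[0,0,0,0,0,0,0,0,0], force=20)

```text
time: 47.23
ee_pos: [0.5531, 0.37, 0.2067]
tcp_rot: [-179.2, -0.1, 88.7]
wrist_force: [-0.5, 0.6, 1.6]
opening: 0.0248
grasp_force: 19.4
```

Emit:
move_arm(jaw=[0.5,0.5,0.5,0.5,0.5,0.5,0.5,0.5,0.5,0.5], delta_pos=[[0,0,0],[0,0,0],[-0.0003,0.0003,0],[-0.0003,0.0003,0],[-0.0003,0.0003,0],[-0.0003,0.0003,0],[-0.0003,0.0003,0],[-0.0003,0.0003,0],[-0.0003,0.0003,0],[-0.0003,0.0003,0]], yaw=[0,0,0.12,0.12,0.12,0.12,0.12,0.12,0.12,0.12])

```text
time: 48.07
ee_pos: [0.5502, 0.3724, 0.2048]
tcp_rot: [-179.1, 0.0, 144.0]
wrist_force: [-0.5, -0.3, 0.1]
opening: 0.0425
grasp_force: 0.0
```

Emit:
move_arm(jaw=[0.5,0.5,0.5,0.5,0.5,0.5,0.7,0.8,0.8,0.8], delta_pos=[[0,0,0],[0,0,0],[0,0,0],[0,0,0],[0,0,0],[0,0,0],[0,0,0],[0,0,0],[0,0,0],[0,0,0]], yaw=[0.12,0.12,0.12,0.12,0.12,0,0,0,0,0])

```text
time: 48.9
ee_pos: [0.5502, 0.3723, 0.2048]
tcp_rot: [-179.1, 0.0, 177.9]
wrist_force: [0.3, 1.1, 1.3]
opening: 0.025
grasp_force: 19.6
```

Emit:
move_arm(jaw=[0.8,0.8,0.8,0.8,0.8,0.8,0.8,0.8,0.8,0.8], delta_pos=[[0,0,0.035],[0,0,0.035],[0,0,0.035],[0,0,0.035],[0.0084,-0.0317,0],[0.0084,-0.0317,0],[0.0084,-0.0317,0],[0.0084,-0.0317,0],[0.0084,-0.0318,0],[0.0084,-0.0318,0]], yaw=[0,0,0,0,0,0,0,0,0,0], force=30)

```text
time: 49.73
ee_pos: [0.6007, 0.1804, 0.3447]
tcp_rot: [-179.1, 0.0, 178.0]
wrist_force: [0.1, 0.1, -0.4]
opening: 0.0244
grasp_force: 29.7
```

Emit:
move_arm(jaw=[0.8,0.8,0.8,0.8,0.8,0.8,0.8], delta_pos=[[0.0084,-0.0318,0],[0.0084,-0.0318,0],[0.0083,-0.0318,0],[0,0,-0.02],[0,0,-0.013],[0,0,0],[0,0,0]], yaw=[0,0,0,0,0,0,0])

```text
time: 50.32
ee_pos: [0.6255, 0.0864, 0.3112]
tcp_rot: [-179.1, -0.1, 178.0]
wrist_force: [-0.2, -0.0, -0.6]
opening: 0.0242
grasp_force: 29.7
```

Emit:
move_arm(jaw=[0.8,0.8,0.8,0.8,0.8], delta_pos=[[0,0,-0.002],[0,0,-0.002],[0,0,-0.002],[0,0,-0.002],[0,0,0]], yaw=[0,0,0,0,0])

```text
time: 50.73
ee_pos: [0.6256, 0.0867, 0.3035]
tcp_rot: [-179.1, 0.0, 178.1]
wrist_force: [-0.6, 0.8, 0.7]
opening: 0.0246
grasp_force: 29.7
```

Free of contact; lower it (target .2808).

Emit:
move_arm(jaw=[0.8,0.8,0.8,0.8,0.8,0.8,0.8,0.8,0.8], delta_pos=[[0,0,-0.003],[0,0,-0.003],[0,0,-0.003],[0,0,-0.003],[0,0,-0.003],[0,0,-0.003],[0,0,-0.003],[0,0,-0.001],[0,0,0]], yaw=[0,0,0,0,0,0,0,0,0])

```text
time: 51.48
ee_pos: [0.6256, 0.0865, 0.2813]
tcp_rot: [-179.1, -0.0, 178.1]
wrist_force: [-0.0, 1.1, -0.6]
opening: 0.0241
grasp_force: 29.6
```

Emit:
move_arm(jaw=[0.8,0.8,0.8,0.8], delta_pos=[[0,0,-0.001],[0,0,-0.001],[0,0,-0.001],[0,0,0]], yaw=[0,0,0,0])

```text
time: 51.82
ee_pos: [0.626, 0.0865, 0.2807]
tcp_rot: [-179.1, 0.2, 178.0]
wrist_force: [-0.0, -0.6, 9.2]
opening: 0.0242
grasp_force: 30.7
```

```bash
python3 - <<'E'
from look import *
im=shot("j")
cs=[cv2.resize(im[n][y:y+50,x:x+57][:,:,::-1],None,fx=7,fy=7,interpolation=2) for n,x,y in(("scene",155,170),("top",145,255))]
cv2.imwrite("pics/j_crop.png",np.hstack(cs))
E
```

```text
(no output)
```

View pics/j_crop.png

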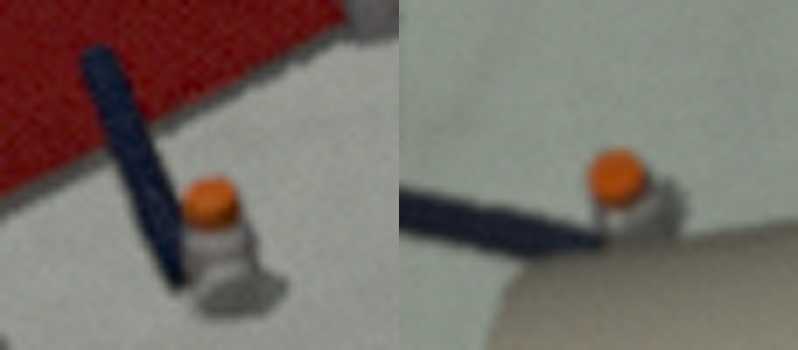

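```bash
python3 - <<'E'
from look import *
for z in (0,.01,.05):
  print(z,onz("scene",[168.9,178.6],z),onz("scene",[180,209],z),onz("top",[145,284.5],z),onz("top",[172,289],z))
E
```

```text
0 [0.46236962 0.51965509] [0.42633548 0.3856623 ] [0.4453145  0.45527254] [0.43002709 0.38086311]
0.01 [0.45782217 0.50742232] [0.42212015 0.37466451] [0.4404515  0.45161019] [0.42528596 0.37779397]
0.05 [0.43963235 0.45849122] [0.4052588  0.33067332] [0.42099948 0.43696078] [0.40632144 0.36551737]
```

Emit:
move_arm(jaw=[0.6,0.6,0.6,0.6,0.5,0.5,0.5,0.5,0.5,0.5], delta_pos=[[0,0,0],[0,0,0],[0,0,0.03],[0,0,0.03],[-0.0142,0.0212,0],[-0.0142,0.0212,0],[-0.0142,0.0212,0],[-0.0142,0.0212,0],[-0.0142,0.0212,0],[-0.0142,0.0212,0]], yaw=[0,0,0,0,-0.12,-0.12,-0.12,-0.12,-0.12,-0.12])

```text
time: 52.75
ee_pos: [0.5397, 0.2145, 0.3383]
tcp_rot: [-179.0, 0.0, 136.4]
wrist_force: [0.7, 1.1, 0.5]
opening: 0.0428
grasp_force: 0.0
```

Emit:
move_arm(jaw=[0.5,0.5,0.5,0.5,0.5,0.5,0.5,0.5,0.5], delta_pos=[[-0.0142,0.0212,0],[-0.0142,0.0212,0],[-0.0142,0.0212,0],[-0.0142,0.0212,0],[-0.0142,0.0212,0],[-0.0142,0.0212,0],[-0.0142,0.0212,0],[0,0,-0.03],[0,0,0]], yaw=[-0.12,-0.12,-0.12,-0.12,-0.12,-0.12,-0.12,0,0])

```text
time: 53.5
ee_pos: [0.4397, 0.3626, 0.3041]
tcp_rot: [-178.8, 0.2, 88.8]
wrist_force: [-0.3, -1.0, -1.8]
opening: 0.0428
grasp_force: 0.0
```

Emit:
move_arm(jaw=[0.5,0.5], delta_pos=[[0,0,0],[0,0,0]], yaw=[0,0])

```text
time: 53.67
ee_pos: [0.4413, 0.3617, 0.3092]
tcp_rot: [-179.1, 0.0, 88.7]
wrist_force: [0.1, -0.0, 0.2]
opening: 0.0425
grasp_force: 0.0
```

Emit:
move_arm(jaw=[0.5,0.5,0.5,0.5,0.5,0.7,0.8,0.8,0.8], delta_pos=[[0,0,-0.03],[0,0,-0.03],[0,0,-0.03],[0,0.0005,-0.016],[0,0,0],[0,0,0],[0,0,0],[0,0,0],[0,0,0]], yaw=[0,0,0,0,0,0,0,0,0], force=20)

```text
time: 54.42
ee_pos: [0.4416, 0.3628, 0.2045]
tcp_rot: [-179.2, -0.1, 88.7]
wrist_force: [0.3, 0.4, -0.3]
opening: 0.0249
grasp_force: 19.4
```

Emit:
move_arm(jaw=[0.5,0.5,0.5,0.5,0.5,0.5,0.5,0.5,0.5,0.5], delta_pos=[[0,0,0],[0,0,0],[-0.0003,0.0003,0],[-0.0003,0.0003,0],[-0.0003,0.0003,0],[-0.0003,0.0003,0],[-0.0003,0.0003,0],[-0.0003,0.0003,0],[-0.0003,0.0003,0],[-0.0003,0.0003,0]], yaw=[0,0,0.12,0.12,0.12,0.12,0.12,0.12,0.12,0.12])

```text
time: 55.25
ee_pos: [0.4387, 0.3651, 0.2029]
tcp_rot: [-179.1, 0.0, 144.0]
wrist_force: [0.5, -0.5, -0.6]
opening: 0.0423
grasp_force: 0.0
```

Emit:
move_arm(jaw=[0.5,0.5,0.5,0.5,0.5,0.5,0.7,0.8,0.8,0.8], delta_pos=[[0,0,0],[0,0,0],[0,0,0],[0,0,0],[0,0,0],[0,0,0],[0,0,0],[0,0,0],[0,0,0],[0,0,0]], yaw=[0.12,0.12,0.12,0.12,0.12,0,0,0,0,0])

```text
time: 56.08
ee_pos: [0.4387, 0.365, 0.2029]
tcp_rot: [-179.1, 0.0, 177.9]
wrist_force: [-1.0, -0.9, 2.7]
opening: 0.0252
grasp_force: 20.3
```

Emit:
move_arm(jaw=[0.8,0.8,0.8,0.8,0.8,0.8,0.8,0.8,0.8,0.8], delta_pos=[[0,0,0.035],[0,0,0.035],[0,0,0.035],[0,0,0.035],[0.015,-0.0308,0],[0.015,-0.0308,0],[0.015,-0.0308,0],[0.015,-0.0308,0],[0.015,-0.0308,0],[0.015,-0.0308,0]], yaw=[0,0,0,0,0,0,0,0,0,0], force=30)

```text
time: 56.92
ee_pos: [0.5291, 0.1786, 0.3426]
tcp_rot: [-179.1, 0.0, 178.0]
wrist_force: [1.3, 0.3, -1.4]
opening: 0.0244
grasp_force: 30.1
```

Emit:
move_arm(jaw=[0.8,0.8,0.8,0.8,0.8,0.8,0.8], delta_pos=[[0.015,-0.0308,0],[0.015,-0.0308,0],[0.0151,-0.0311,0],[0,0,-0.02],[0,0,-0.012],[0,0,0],[0,0,0]], yaw=[0,0,0,0,0,0,0])

```text
time: 57.5
ee_pos: [0.5732, 0.0881, 0.3098]
tcp_rot: [-179.1, -0.1, 178.1]
wrist_force: [-0.8, 0.6, 0.7]
opening: 0.0248
grasp_force: 30.1
```

Emit:
move_arm(jaw=[0.8,0.8,0.8,0.8,0.8], delta_pos=[[0,0,-0.002],[0,0,-0.002],[0,0,-0.002],[0,0,-0.002],[0,0,0]], yaw=[0,0,0,0,0])

```text
time: 57.92
ee_pos: [0.5737, 0.0878, 0.3025]
tcp_rot: [-179.1, 0.0, 178.1]
wrist_force: [0.2, -0.5, -1.3]
opening: 0.0248
grasp_force: 30.1
```

Emit:
move_arm(jaw=[0.8,0.8,0.8,0.8,0.8,0.8,0.8,0.8,0.8], delta_pos=[[0,0,-0.003],[0,0,-0.003],[0,0,-0.003],[0,0,-0.003],[0,0,-0.003],[0,0,-0.003],[0,0,-0.003],[0,0,-0.002],[0,0,0]], yaw=[0,0,0,0,0,0,0,0,0])

```text
time: 58.67
ee_pos: [0.5738, 0.0875, 0.2793]
tcp_rot: [-179.1, -0.0, 178.0]
wrist_force: [0.5, -0.2, -0.5]
opening: 0.0245
grasp_force: 30.1
```

Emit:
move_arm(jaw=[0.8,0.8,0.8,0.8], delta_pos=[[0,0,-0.001],[0,0,-0.001],[0,0,-0.001],[0,0,0]], yaw=[0,0,0,0])

```text
time: 59.0
ee_pos: [0.574, 0.0875, 0.2789]
tcp_rot: [-179.1, 0.2, 178.0]
wrist_force: [-2.1, -0.7, 12.0]
opening: 0.0249
grasp_force: 31.3
```

Emit:
move_arm(jaw=[0.6,0.6,0.6,0.6,0.8,1,1,1,1,1], delta_pos=[[0,0,0],[0,0,0],[0,0,0.035],[0,0,0.035],[-0.026,0.026,0],[-0.026,0.026,0],[-0.026,0.026,0],[-0.026,0.026,0],[-0.026,0.026,0],[-0.026,0.026,0]], yaw=[0,0,0,0,0,0,0,0,0,0])

```text
time: 59.83
ee_pos: [0.4164, 0.2443, 0.3465]
tcp_rot: [-179.1, 0.0, 178.0]
wrist_force: [1.1, 1.1, -0.3]
opening: 0.0004
grasp_force: 0.0
```

Emit:
move_arm(jaw=[1,1,1], delta_pos=[[-0.026,0.026,0],[-0.026,0.026,0],[0,0,0]], yaw=[0,0,0])

```text
time: 60.08
ee_pos: [0.3623, 0.2985, 0.3467]
tcp_rot: [-179.1, -0.0, 178.3]
wrist_force: [-0.1, 0.1, -0.2]
opening: 0.0004
grasp_force: 0.0
```

```bash
python3 - <<'E'
from look import *
im=shot("k"); print(bot.get_obs()["ee_pos"])
for n in CM:
    print(n,[(np.round(c,1).tolist(),int(a), np.round(onz(n,c,.127),3).tolist()) for c,a,b in orange(n,im[n])])
    print(n,[(np.round(d["xy"],1),round(d["confidence"],2)) for d in pinpoint(n,"start_top")])
c=(-.0915,.012,.0685)
print(frame([.5505,.014,-.018],c),{n:proj(n,frame([.5505,.014,-.018],c)) for n in CM})
for n in CM: # green blob
    h=cv2.cvtColor(im[n],cv2.COLOR_RGB2HSV); m=((h[...,0]>50)&(h[...,0]<75)&(h[...,1]>150)&(h[...,2]>70)).astype(np.uint8)
    k,l,s,q=cv2.connectedComponentsWithStats(m); print([(q[i].round(1),s[i,4],onz(n,q[i],.0685).round(4)) for i in range(1,k) if s[i,4]>15])
cs=[cv2.resize(im[n][y:y+100,x:x+130][:,:,::-1],None,fx=4,fy=4,interpolation=2) for n,x,y in(("scene",235,195),("top",250,190))]
cv2.imwrite("pics/k_crop.png",cv2.resize(np.hstack(cs),(800,308)))
E
```

```text
[0.3648866  0.29639165 0.34662225]
scene [([306.6, 203.1], 25, [0.626, 0.088]), ([288.3, 212.1], 30, [0.573, 0.087]), ([329.4, 225.4], 34, [0.623, -0.006]), ([311.9, 234.5], 35, [0.572, -0.007])]
scene [(array([263.8, 260.6]), 0.56)]
top [([280.3, 200.3], 24, [0.624, 0.085]), ([315.5, 201.0], 26, [0.619, -0.01]), ([280.4, 217.1], 27, [0.57, 0.083]), ([316.0, 216.8], 27, [0.569, -0.01])]
top [(array([305.2, 263. ]), 0.53)]
[[0.45923081 0.02764497 0.0685    ]] {'scene': array([[263.03263648, 264.61774342]]), 'top': array([[302.63093512, 264.47571473]])}
[(array([263.7, 263.5]), np.int32(39), array([0.4625, 0.0297]))]
[(array([302.9, 264.4]), np.int32(37), array([0.4593, 0.0268]))]
```

View pics/k_crop.png

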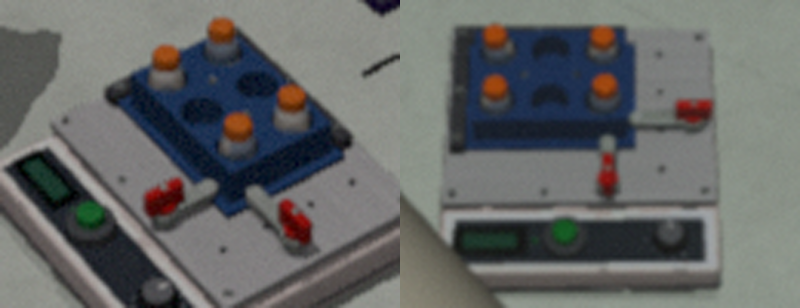

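Emit:
move_arm(jaw=[1,1,1,1,1,1,1,1,1,1], delta_pos=[[0.0121,-0.0332,0],[0.0121,-0.0332,0],[0.0121,-0.0332,0],[0.0121,-0.0332,0],[0.0121,-0.0332,0],[0.0121,-0.0332,0],[0.0121,-0.0332,0],[0.0121,-0.0332,0],[0,0,-0.035],[0,0,-0.035]], yaw=[0,0,0,0,0,0,0,0,0,0])

```text
time: 61.12
ee_pos: [0.4639, 0.0265, 0.2772]
tcp_rot: [-179.1, 0.2, 177.7]
wrist_force: [0.4, 0.4, -0.2]
opening: -0.0007
grasp_force: 0.0
```

Emit:
move_arm(jaw=[1,1,1,1,1], delta_pos=[[0,0,-0.015],[0,0,-0.01],[0,0,-0.004],[0,0,-0.003],[0,0,0]], yaw=[0,0,0,0,0])

```text
time: 61.53
ee_pos: [0.4629, 0.0296, 0.2454]
tcp_rot: [-179.1, 0.1, 178.0]
wrist_force: [-0.7, -0.4, 1.6]
opening: 0.0002
grasp_force: 0.6
```

Emit:
move_arm(jaw=[1,1,1,1,1,1], delta_pos=[[0,0,-0.002],[0,0,-0.002],[0,0,-0.001],[0,0,-0.001],[0,0,0],[0,0,0]], yaw=[0,0,0,0,0,0])

```text
time: 62.03
ee_pos: [0.463, 0.03, 0.2398]
tcp_rot: [-179.1, 0.1, 178.1]
wrist_force: [-0.0, -2.0, 8.3]
opening: 0.0004
grasp_force: 3.9
```

Emit:
move_arm(jaw=[1,1,1,1], delta_pos=[[0,0,-0.001],[0,0,-0.001],[0,0,0],[0,0,0]], yaw=[0,0,0,0])

```text
time: 62.37
ee_pos: [0.4629, 0.0299, 0.2395]
tcp_rot: [-179.1, 0.2, 178.1]
wrist_force: [-5.8, -1.5, 22.3]
opening: -0.0001
grasp_force: 11.3
```

Emit:
move_arm(jaw=[1,1,1,1,1,1,1,1,1,1], delta_pos=[[0,0,0.02],[0,0,0.035],[0,0,0.035],[-0.012,0.033,0],[-0.012,0.033,0],[-0.012,0.033,0],[-0.012,0.033,0],[-0.012,0.033,0],[-0.012,0.033,0],[-0.012,0.033,0]], yaw=[0,0,0,0,0,0,0,0,0,0])

```text
time: 63.2
ee_pos: [0.3775, 0.2625, 0.3268]
tcp_rot: [-179.1, 0.0, 178.1]
wrist_force: [1.1, -0.4, 0.3]
opening: -0.0001
grasp_force: 0.0
```

Emit:
move_arm(jaw=[1,1], delta_pos=[[-0.012,0.033,0],[0,0,0]], yaw=[0,0])

```text
time: 63.37
ee_pos: [0.3646, 0.2981, 0.3264]
tcp_rot: [-179.2, -0.0, 178.3]
wrist_force: [0.6, -1.1, -0.1]
opening: 0.0002
grasp_force: 0.0
```

```bash
python3 - <<'E'
from look import *
im=shot("l")
cs=[cv2.resize(im[n][y:y+100,x:x+130][:,:,::-1],None,fx=4,fy=4,interpolation=2) for n,x,y in(("scene",235,195),("top",250,190))]
cv2.imwrite("pics/l_crop.png",cv2.resize(np.hstack(cs),(800,308)))
E
```

```text
(no output)
```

View pics/l_crop.png

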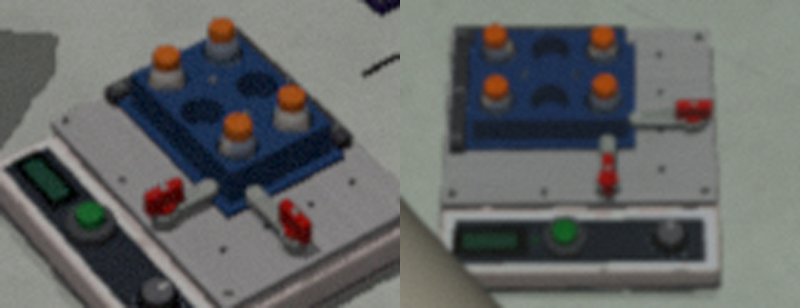

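```bash
python3 -c "
from workcell import bot
print(bot.job_done())"
```

```text
the job is handed in; nothing more can be done
None
```

I finished the job and handed it in at about 63 s of the 210 s limit. The block is home against both stop rails, both turnbuttons are closed onto its foot, and all four vials on the bench stand fully down in the block's corner bores. I pressed the start button its full 6 mm last and released it. I left everything else on the bench alone.

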